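# Depth gauge: probe the sloping guide tube and present the tip under the microscope

### The job

Take the depth gauge (the metal rod with a round collar and a square handle) from its cradle, push it tip first down the sloping guide tube until its collar stops on the tube's mouth, without forcing it, and draw it all the way out again. Then hold it level in the air for reading, with the tip of the rod centred below the microscope's lens, midway between the lens and the black plate, and finish there still holding it: do not put it down or rest it on anything. Do not knock or shift the other things on the bench.

Things in the scene. Friction and masses are not known exactly. Their poses are not given: they have to be found in the camera images.
- gauge: Metal depth gauge, 205 mm, about 110 g, level in the cradle. Origin: centre of the square handle (18 x 18 mm, x = -35 to 35 mm; grip it from above across its y sides, upright or leaning along the rod). +x runs to the tip at x = 140. Square stub 12 mm wide back to x = -65. Rod 8 mm thick; round collar 32 mm across, 8 thick, front face at x = 65, 75 mm behind the tip. Centre of mass near x = 16.
- gauge_tip (a point): End of the gauge's rod (rounded, dark scale rings beside it), 140 mm from the handle's centre along the gauge's +x.
- cradle: Black fixed cradle that carries the gauge in two slotted posts. Plate 200 x 60 x 8 mm; origin on the bench under the handle's centre, +x as the gauge's. The gauge's axis lies 55 mm above the bench. Posts 10 mm thick, 36 mm wide, at x = -55 and 100 mm, reach up to 67 mm; slots open upwards: lift the gauge straight up by 25 mm or more.
- guide_tube: Steel tube on a fixed aluminium foot (150 x 100 mm), a cheek plate on each side. Origin: centre of its mouth, 105 mm above the bench; +x points down the bore, 35 degrees below level; y is level. Bore 12 mm across, 87 mm deep, closed below; within 8 mm of the mouth it widens to about 20 mm; rim 30 mm across. Collar on the rim = tip 75 mm down the bore.
- scope: Fixed bench microscope. Origin on the bench straight under the lens, z up. Black perforated plate 12 mm thick, x = -60 to 190 mm, y = -70 to 70; steel column 350 mm tall at x = 145. Lens barrel 44 mm across points down, its lower face 165 mm above the bench; above 192 mm the head is 60 mm across, up to about 385 mm with its cable.
- focus (a point): Reading point: straight below the lens, midway between it and the plate, 88.5 mm above the bench. The gauge's tip goes here; the rod may come from any free side.
- amber_bottle: Bystander, loose, to be left alone: small brown glass bottle with white cap, 48 mm wide, 110 mm tall, standing. Origin at its underside.
- salve_jar: Bystander, loose, to be left alone: white screw jar, 56 mm wide, 60 mm tall, standing. Origin at its underside.
- beaker: Bystander, loose, to be left alone: empty glass beaker, 60 mm wide, 75 mm tall. Origin at its underside.
- dish: Bystander, loose, to be left alone: flat glass dish, 84 mm wide, 15 mm tall. Origin at its underside.
- slide_box: Bystander, loose, to be left alone: grey slide box, 85 x 55 x 24 mm. Origin at its underside.
- screwdriver: Bystander, loose, to be left alone: screwdriver lying on the bench. Origin at its underside.
- lens_mount: Bystander, loose, to be left alone: short dark steel cylinder, 40 mm wide, 22 mm tall. Origin at its underside.
Things that resemble listed ones, but are neither listed nor needed, are in the scene too. Several things have the shape of the gauge; the one meant has the colours described above.

How it is judged (in metres and radians):
On the way, in this order (a step that is already met when the one before it is completed fails the run):
1. the gauge is down the guide tube with its collar stopped on the mouth (tip at least 73 mm down the bore, collar touching the rim) (x of gauge_tip in the frame of guide_tube above 0.073 m and angle between the x axis of gauge and the x axis of guide_tube, either way round below 0.1 rad and y of gauge_tip in the frame of guide_tube between -0.007 and 0.007 m and z of gauge_tip in the frame of guide_tube between -0.007 and 0.007 m and contact force between gauge and guide_tube above 0.3 N), for 0.02 s.
2. the gauge is drawn out again: its tip is at least 10 mm clear of the tube's mouth (x of gauge_tip in the frame of guide_tube below -0.01 m and contact force between the fingers and gauge above 1 N), for 0.1 s.
At the end, for the whole second after the job is handed in: The gripper holds the gauge still and level (within 5 degrees), its tip within 12 mm sideways and 15 mm in height of the reading point below the lens; the gauge is carried by nothing but the gripper (horizontal distance between gauge_tip and focus below 0.012 m and z of gauge_tip in the frame of focus between -0.015 and 0.015 m and angle between gauge's own x axis and vertical between 1.4808 and 1.6608 rad and height (world z) of gauge above 0.06 m and contact force between the fingers and gauge above 1 N and linear speed of gauge below 0.02 m/s and angular speed of gauge below 0.15 rad/s and contact force between gauge and scope below 0.1 N and contact force between gauge and cradle below 0.1 N and contact force between gauge and guide_tube below 0.1 N and contact force between gauge and amber_bottle below 0.1 N and contact force between gauge and salve_jar below 0.1 N and contact force between gauge and beaker below 0.1 N and contact force between gauge and dish below 0.1 N and contact force between gauge and slide_box below 0.1 N and contact force between gauge and screwdriver below 0.1 N and contact force between gauge and lens_mount below 0.1 N); the arm keeps its last pose, push and grip.
It fails at once if a bystander is shifted by more than 20 mm (distance of any of amber_bottle, salve_jar, beaker, dish, slide_box, screwdriver, lens_mount from where it was at the start of the episode above 0.02 m).
It fails at once if a bystander that stands is tipped over (angle between any of amber_bottle, salve_jar, beaker, dish, slide_box, lens_mount's own z axis and vertical above 0.5 rad).
It fails at once if the gauge is forced against the guide tube (over 50 N) (contact force between gauge and guide_tube above 50 N).
It fails at once if the microscope is knocked (over 15 N) (contact force between any of the arm, the fingers, gauge and scope above 15 N).
It also fails if it takes over 48 s, if anything falls off the work surface, if the arm or the gripper's body presses on something with over 40 N, if the wrist force passes 120 N, or if a joint passes its speed limit or range.

### The arm

A 7-joint arm with a two-finger parallel gripper is mounted at the origin on the work surface. World frame = base frame: x ahead of the robot, y to its left, z up, the work surface at z = 0. Lengths are in m, angles in degrees, forces in N, time in s.
With the tool pointing down it reaches from about 0.425 to 0.825 m from the base axis. Payload 3.6 kg.
Tool frame: the origin (TCP) lies at the very end of the fingers, on their centre line; the grasp point (between the pads) lies 19 mm behind it; z points along the fingers, y is the direction in which the jaws open and shut (so a half turn about z gives the same grasp; the last joint's range is limited). The gripper opens to 85 mm and grips with 20 to 120 N. Pads are 22 mm wide; open, the fingers measure 114 mm over their backs; the gripper's body (76 mm by 85 mm) begins 54 mm behind the grasp point. The pads swing forward as they close: fully open they stand 13 mm farther back than shut.
Start: joints at [-1.518, 35.231, -0.722, 81.555, 0.464, 63.22, -2.315], TCP at [0.65, 0, 0.231] pointing down, gripper open.
Joint ranges: [-178.69, 178.69], [-17.37, 117.87], [-77.05, 75.6], [15.02, 138.74], [-78.02, 258.01], [0.78, 113.62], [-162.83, 162.83]. Speed limits (degrees/s): [159.86, 159.86, 180, 180, 180, 180, 180].

### API

Orientations are given as a 3x3 rotation matrix whose columns are the frame's x, y, z axes.
In Python, from station import ctrl gives the robot as it stands.
- The arm moves only by the tool step_arm, never from a script. Its argument "increments" is text: rows parted by semicolons, each of 5 numbers parted by spaces: the gripper's target within -1 to 1 (fully open at 1, half-way at 0, shut at -1), then the shift along the tool's x, y, z in cm, then the turn about the tool's z in rad. A call has 1 to 5 rows; each row shifts and turns the commanded pose from where the row before left it, along the tool's axes as they then stand; what a row does not reach is not made up. A row lasts 1/12 s, in which the tool goes at most 41.7 mm and 7.16 degrees, less where a joint would pass 70% of its speed; a pose out of reach is approached as far as the arm can. A call is refused whole if a number of a shift passes 4.17 or a number of a turn 0.125, either way. A call with a gripper value outside its range is refused whole. The fingers move at their own pace and stop on an object; "squeeze" is the grip in N (left out, the last holds). Time passes only in rows, so rows that do not move let the fingers close. It gives the time, the measured TCP pose, the force and the opening at its end, in the units of the state.
- ctrl.get_obs(): the state, without advancing time (a new reading comes with each control period).
- ctrl.capture(name): name is "scene" or "side" or "wrist"; returns a dict with "image" (384x512x3 uint8, blue, green, red), "fx", "fy", "cx", "cy" (pixels), "view" (4x4, takes a point from world to camera coordinates); the wrist camera has in their place "mount" (4x4, takes a point from camera to tool coordinates, whose origin is the TCP and whose axes are the flange's). Camera axes: x right, y down, z forward; pixel columns grow to the right and rows downward; lengths in m; the calibration is good to about 2 mm. A picture is of the moment at which its call begins: read the wrist's pose just before it. There is no depth.
- ctrl.hand_in(): hands the job in, once; it reports no verdict.
The state is a dict: "clock": time; "joints": joint angles; "joint_velocities": joint speeds; "tau": joint torques, N m; "position": TCP position; "tool_rot": TCP orientation; "wrist_force": force on the tool from outside, world axes, zero at the start; "ft_torque": the same for the moment, N m; "grip_width": finger opening in m.
Only numpy, scipy, OpenCV 4.12 (cv2) and the standard library are available. Lean on these libraries where they do the work, as an engineer would, in place of code of your own. Each camera call takes 0.05 s, during which the arm holds its last target.

## Working session

There is one attempt and no reset: what is moved stays moved. The work goes in short steps, Python scripts to look and compute and a tool call to move; the robot and the scene stay as the last step left them, time stands still between calls to the robot, and variables do not carry over. Pictures are saved under pics/ and viewed, and the job is handed in when it is done.

Besides the shell and the picture viewer there is one more tool, called after ">>>" as name(argument=value, ...) on one line, values as JSON. step_arm: Moves the arm, as the interface text tells. Its arguments: {"type":"object","properties":{"increments":{"type":"string"},"squeeze":{"type":"number"}},"required":["increments"]}

```bash
ls; mkdir -p pics
python3 - <<'E'
from station import ctrl
import cv2,json,numpy as np
o=ctrl.get_obs();print(o)
for n in["scene","side","wrist"]:
    c=ctrl.capture(n);cv2.imwrite(f"pics/{n}0.png",c["image"])
    print(n,c["fx"],c["fy"],c["cx"],c["cy"],c.get("view",c.get("mount")))
    np.savez(f"pics/{n}0.npz",**{k:v for k,v in c.items()})
E
```

```text
pics
{'clock': 0.0, 'joints': array([-1.51835102, 35.29040839, -0.72225393, 81.64294213,  0.46257675,
       63.21923465, -2.31600429]), 'joint_velocities': array([ 0.02348563, -0.06496691, -0.00929002,  0.15754894, -0.10898515,
       -0.0455431 ,  0.03188421]), 'tau': array([ 1.38264377e-04, -4.69217670e+01,  2.59523503e-01, -1.71036780e+01,
        1.00907375e-02,  9.80606623e-03,  4.10031795e-07]), 'position': array([6.49221398e-01, 1.03801411e-05, 2.30115682e-01]), 'tool_rot': array([[-2.44712800e-05,  9.99996585e-01, -2.61345521e-03],
       [ 9.99999999e-01,  2.44159654e-05, -2.11972242e-05],
       [-2.11333417e-05, -2.61345573e-03, -9.99996585e-01]]), 'wrist_force': array([-0.76161594, -0.5518272 , -0.54260095]), 'ft_torque': array([0.03887813, 0.01116562, 0.02712235]), 'grip_width': 0.08546554383656463}
scene 361.89615215555267 361.89615215555267 259.6172601609001 193.92095851336256 [[-0.14538189  0.9892534   0.01555046  0.1209283 ]
 [ 0.81238891  0.12833117 -0.56881927 -0.28060098]
 [-0.56470201 -0.070063   -0.82231552  1.30399742]
 [ 0.          0.          0.          1.        ]]
side 417.8279446080576 417.8279446080576 257.4499000383036 186.8153868074544 [[-0.88765537 -0.46048453 -0.00468367  0.38534786]
 [-0.29871551  0.58350154 -0.75517879  0.21641108]
 [ 0.35048108 -0.66893942 -0.65550214  1.12017882]
 [ 0.          0.          0.          1.        ]]
wrist 272.5519144575353 272.5519144575353 257.192787215798 190.65127484048884 [[-1.05218372e-04 -9.48837148e-01 -3.15765825e-01  8.21584648e-02]
 [ 9.99998421e-01 -6.60026623e-04  1.65008222e-03 -6.52745100e-04]
 [-1.77407316e-03 -3.15765152e-01  9.48835719e-01 -1.43411311e-01]
 [ 0.00000000e+00  0.00000000e+00  0.00000000e+00  1.00000000e+00]]
```

View pics/scene0.png

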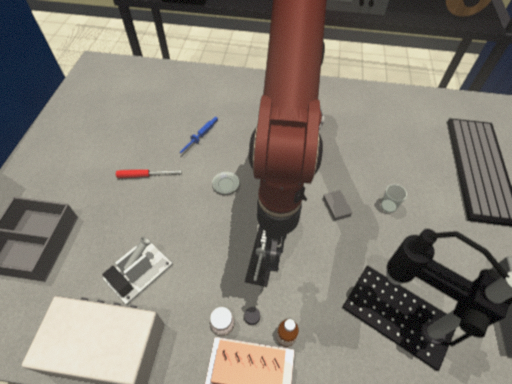

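View pics/side0.png

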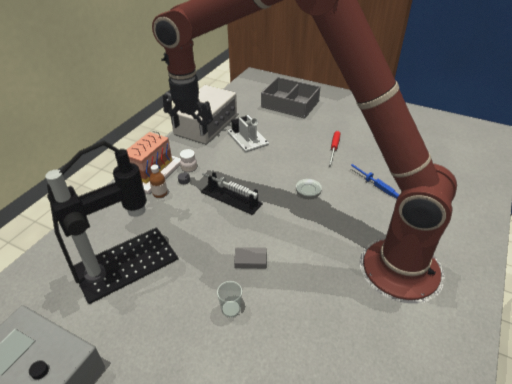

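View pics/wrist0.png

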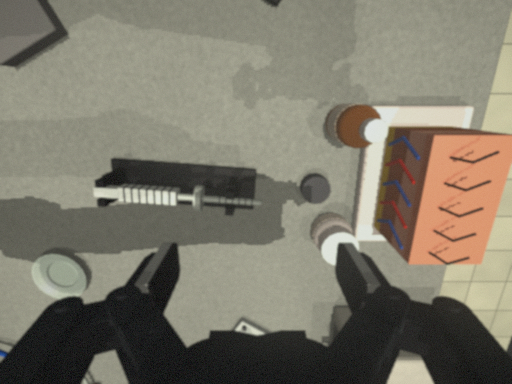

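```bash
cat > h.py <<'E'
import numpy as np,cv2
from station import ctrl
def load(f):
    d=np.load(f);return {k:d[k] for k in d}
def camof(c,obs=None):
    K=np.array([[c["fx"],0,c["cx"]],[0,c["fy"],c["cy"]],[0,0,1]],float)
    if "view" in c: V=np.array(c["view"])
    else:
        T=np.eye(4);T[:3,:3]=obs["tool_rot"];T[:3,3]=obs["position"]
        V=np.linalg.inv(T@np.array(c["mount"]))
    return K,V
def proj(KV,p):
    K,V=KV;q=V[:3,:3]@np.asarray(p,float)+V[:3,3];q=K@q;return q[:2]/q[2]
def ray(KV,uv):
    K,V=KV;R=V[:3,:3];d=R.T@np.linalg.solve(K,[uv[0],uv[1],1]);return -R.T@V[:3,3],d/np.linalg.norm(d)
def onz(KV,uv,z):
    o,d=ray(KV,uv);return o+d*(z-o[2])/d[2]
def tri(rs):
    A=sum(np.eye(3)-np.outer(d,d) for o,d in rs);b=sum((np.eye(3)-np.outer(d,d))@o for o,d in rs)
    p=np.linalg.solve(A,b);return p,[np.linalg.norm(np.cross(p-o,d)) for o,d in rs]
def grab(n,tag):
    o=ctrl.get_obs();c=ctrl.capture(n);cv2.imwrite(f"pics/{n}{tag}.png",c["image"])
    np.savez(f"pics/{n}{tag}.npz",obs_position=o["position"],obs_rot=o["tool_rot"],**c)
    return c["image"],camof(c,o)
def crop(im,x0,y0,x1,y1,s,f):
    cv2.imwrite(f,cv2.resize(im[y0:y1,x0:x1],None,fx=s,fy=s,interpolation=cv2.INTER_CUBIC))
E
python3 - <<'E'
from h import *
w=cv2.imread("pics/wrist0.png");s=cv2.imread("pics/side0.png");c=cv2.imread("pics/scene0.png")
crop(w,80,140,280,230,4,"pics/cw.png")
a=cv2.resize(s[100:180,215:315],(500,400),interpolation=2);b=cv2.resize(s[160:220,190:270],(533,400),interpolation=2)
cv2.imwrite("pics/cs.png",np.hstack([a[:, :260],b]))
cv2.imwrite("pics/cs.png",cv2.resize(np.hstack([a,b]),(800,310)))
crop(c,90,225,190,315,6,"pics/cc.png")
crop(c,340,220,512,370,4,"pics/cm.png")
E
```

```text
(no output)
```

View pics/cw.png

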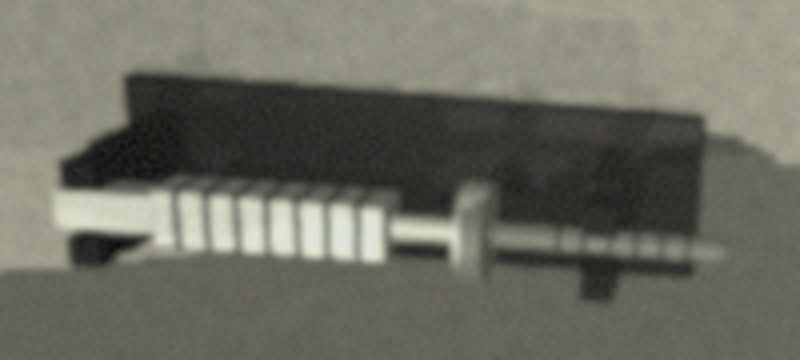

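View pics/cs.png

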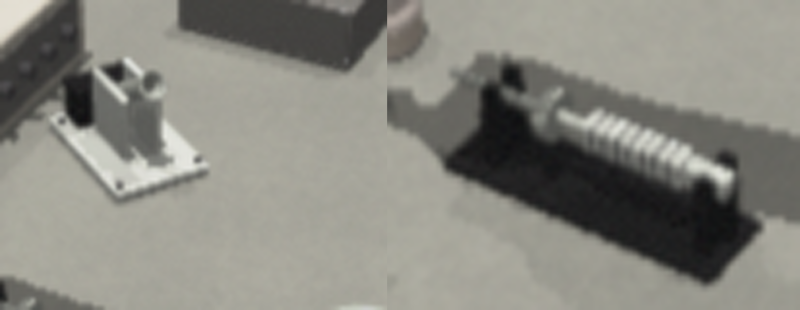

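View pics/cc.png

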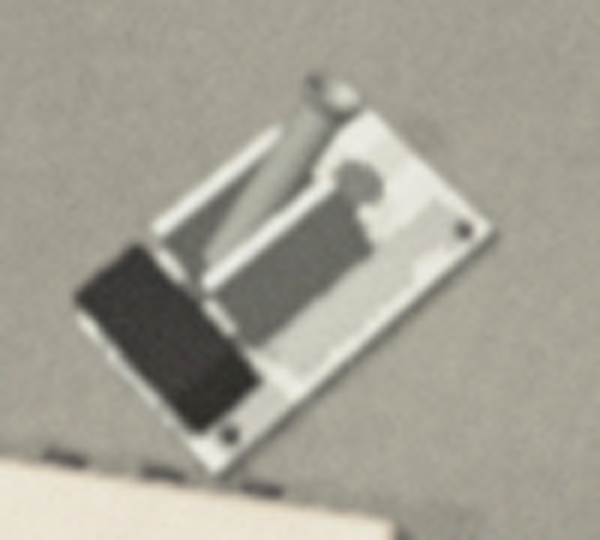

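View pics/cm.png

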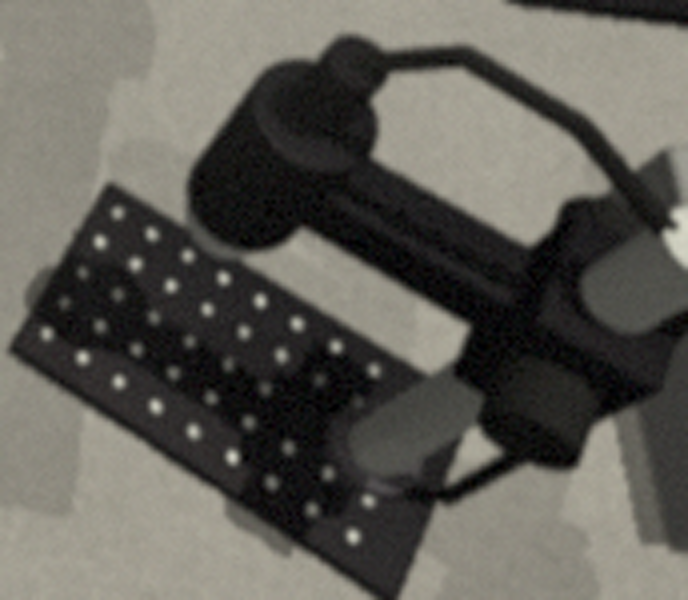

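Run:
```python
from h import *
S=camof(load("pics/scene0.npz"));D=camof(load("pics/side0.npz"))
print("plate");
P=[onz(S,p,.012) for p in [(367.5,266),(342.5,307.5),(438.8,369.5)]]
for p in P:print(p.round(4))
print(np.linalg.norm(P[0]-P[1]),np.linalg.norm(P[1]-P[2]))
print("foot")
for z in (.006,.01,.015):
    P=[onz(S,p,z) for p in [(150.8,243),(172.5,263),(126.2,303.3)]]
    for p in P:print(p.round(4))
    print(np.linalg.norm(P[0]-P[1]),np.linalg.norm(P[1]-P[2]))
# side picture mouth: 'a' crop scale: 500/100=5, then hstack 1033x400 ->800x310
f=1033/800
u=(152*f)/5+215; v=(80*400/310)/5+100
print(u,v)
p,e=tri([ray(S,(90+337/6,225+97/6)),ray(D,(u,v))]);print(p,e)
print(onz(S,(90+337/6,225+97/6),.105),onz(D,(u,v),.105))
# bystanders
o={"position":np.array([6.49221398e-01, 1.03801411e-05, 2.30115682e-01]),"tool_rot":np.array([[-2.44712800e-05,  9.99996585e-01, -2.61345521e-03],[ 9.99999999e-01,  2.44159654e-05, -2.11972242e-05],[-2.11333417e-05, -2.61345573e-03, -9.99996585e-01]])}
W=camof(load("pics/wrist0.npz"),o)
for n,uv,z in [("stubend",(94.5,192),.055),("hrear",(80+160/4,140+218/4),.055),("hfront",(80+390/4,140+230/4),.055),("collarfront",(203.5,199),.055),("tip",(261,203),.055)]:
    print(n,onz(W,uv,z).round(4))
```

```text
plate
[0.5511 0.2495 0.012 ]
[0.6727 0.1851 0.012 ]
[0.782 0.405 0.012]
0.13764931733948738 0.24554778580403488
foot
[ 0.5708 -0.3426  0.006 ]
[ 0.6192 -0.2669  0.006 ]
[ 0.7416 -0.3506  0.006 ]
0.08989373826046883 0.14823459382184392
[ 0.5726 -0.3411  0.01  ]
[ 0.6208 -0.2657  0.01  ]
[ 0.7427 -0.349   0.01  ]
0.0894963324982258 0.1475792725181748
[ 0.5749 -0.3391  0.015 ]
[ 0.6228 -0.2642  0.015 ]
[ 0.744 -0.347  0.015]
0.08899957529542209 0.14676012088858814
254.25400000000002 120.64516129032258
[ 0.61246073 -0.31758991  0.10731043] [np.float64(0.0016106376915494376), np.float64(0.0016106376915494545)]
[ 0.61266615 -0.31712649  0.105     ] [ 0.61395009 -0.32309315  0.105     ]
stubend [ 0.4478 -0.0256  0.055 ]
hrear [ 0.4788 -0.0289  0.055 ]
hfront [ 0.5497 -0.0328  0.055 ]
collarfront [ 0.5818 -0.0348  0.055 ]
tip [ 0.6534 -0.0401  0.055 ]
```

>>> step_arm(increments="1 -3.75 -0.5 0 0;1 -3.75 -0.5 0 0;1 -3.75 -0.5 0 0;1 -3.75 -0.5 0 0")

```text
clock: 0.48
position: [0.6293, -0.1514, 0.2309]
tool_rot: [[-0.001, 1.0, -0.001], [1.0, 0.001, -0.0], [-0.0, -0.001, -1.0]]
wrist_force: [0.2, -0.3, -0.2]
grip_width: 0.0855
```

>>> step_arm(increments="1 -3.75 -0.5 0 0;1 -3.75 -0.5 0 0;1 -3.75 -0.5 0 0;1 -3.75 -0.5 0 0;1 0 0 0 0")

```text
clock: 0.9
position: [0.605, -0.3129, 0.2304]
tool_rot: [[0.015, 1.0, -0.004], [1.0, -0.015, -0.01], [-0.01, -0.004, -1.0]]
wrist_force: [-1.6, -2.1, -0.5]
grip_width: 0.0854
```

Run:
```python
from h import *
print(ctrl.get_obs()["position"])
im,W=grab("wrist","1");s,S=grab("scene","1")
```

```text
[ 0.60496935 -0.31294082  0.2304381 ]
```

View pics/wrist1.png

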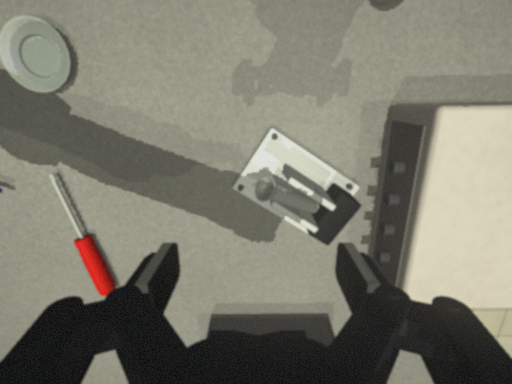

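View pics/scene1.png

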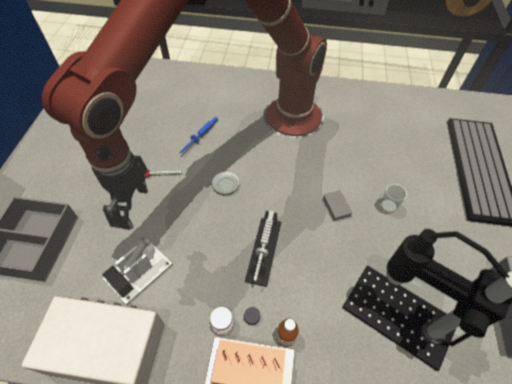

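Run:
```python
from h import *
im,W=grab("wrist","2");o=ctrl.get_obs();print(o["position"],np.abs(o["joint_velocities"]).max())
crop(im,220,115,370,255,5,"pics/ct.png")
s=cv2.imread("pics/scene1.png")
crop(s,230,190,290,290,6,"pics/cg.png")
```

```text
[ 0.6096267  -0.30002666  0.23059844] 2.3341911824698327
```

View pics/ct.png

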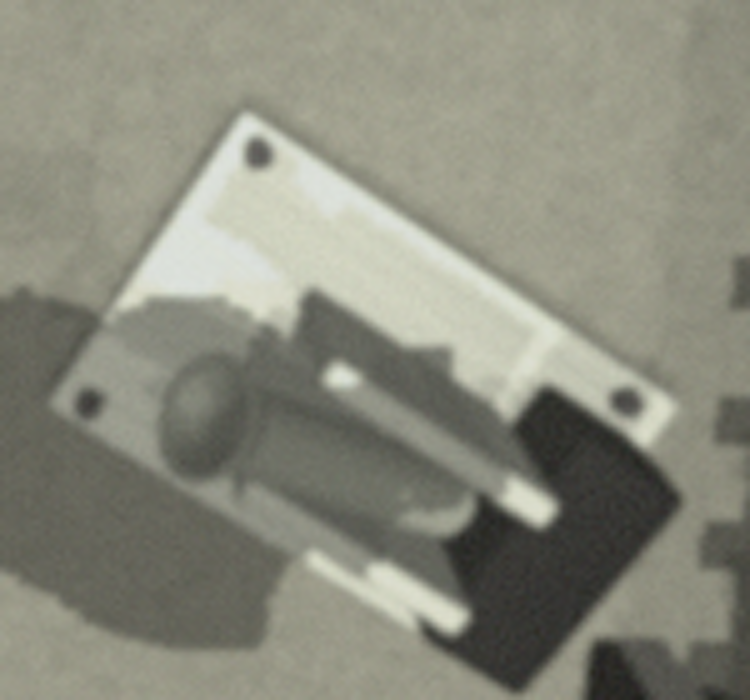

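View pics/cg.png

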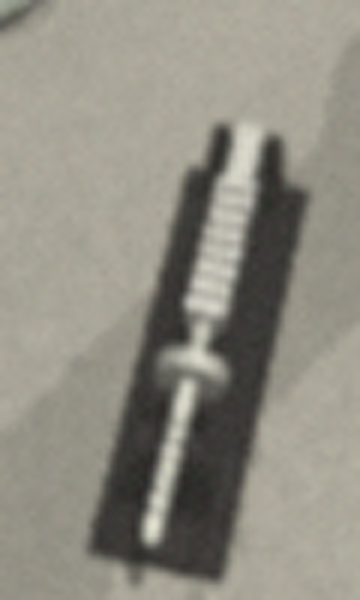

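>>> step_arm(increments="1 0 0 0 0;1 0 0 0 0")

```text
clock: 1.22
position: [0.6108, -0.2975, 0.2312]
tool_rot: [[-0.003, 1.0, 0.0], [1.0, 0.003, 0.002], [0.002, 0.0, -1.0]]
wrist_force: [-0.2, -0.3, -1.2]
grip_width: 0.0857
```

Run:
```python
from h import *
o=ctrl.get_obs();print(o["position"],np.abs(o["joint_velocities"]).max())
im,W=grab("wrist","3")
c=im[115:255,220:370]
crop(im,220,115,370,255,5,"pics/ct3.png")
crop(im,235,160,295,220,12,"pics/cm3.png")
```

```text
[ 0.61080818 -0.29749596  0.23118924] 0.3440518431050601
```

View pics/ct3.png

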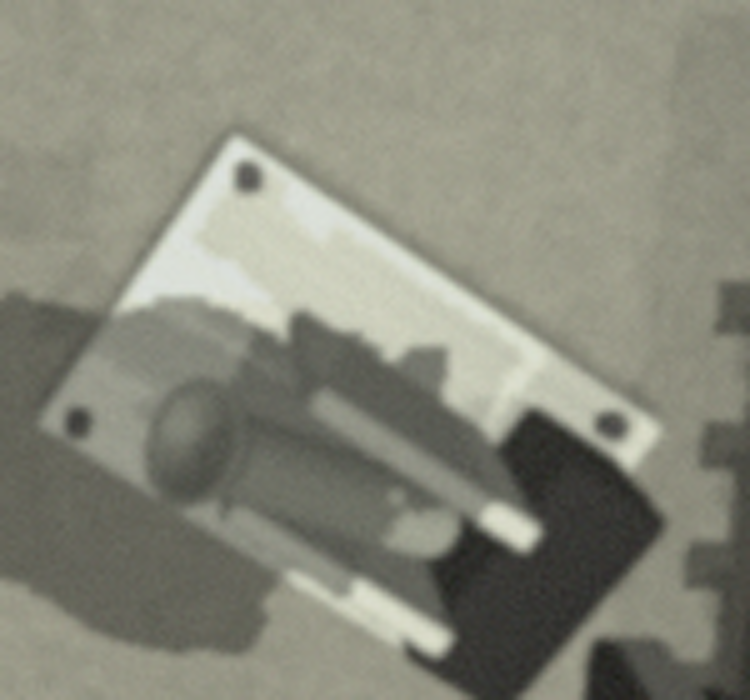

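View pics/cm3.png

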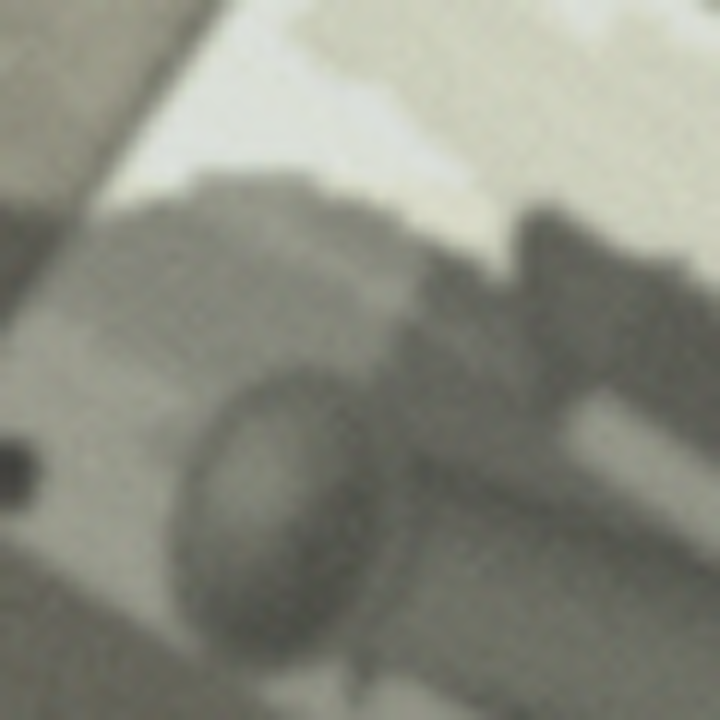

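Run:
```python
from h import *
d=load("pics/wrist3.npz");W=camof(d,{"position":d["obs_position"],"tool_rot":d["obs_rot"]})
S=camof(load("pics/scene0.npz"));D=camof(load("pics/side0.npz"))
for z in(.0,.006,.01,.015):
    P=[onz(W,p,z) for p in [(268,142.4),(228.4,200),(352.6,201)]]
    l=P[2]-P[0]
    print(z,[p[:2].round(4) for p in P],np.linalg.norm(P[0]-P[1]),np.linalg.norm(l),np.degrees(np.arctan2(l[1],l[0])))
w=(258.75,202.9)
print(onz(W,w,.105),onz(S,(146.2,241.2),.105),onz(D,(254.3,120.6),.105))
print(tri([ray(W,w),ray(S,(146.2,241.2)),ray(D,(254.3,120.6))]))
s=cv2.imread("pics/side0.png");crop(s,225,95,285,155,10,"pics/x1.png")
s=cv2.imread("pics/scene0.png");crop(s,120,225,180,285,10,"pics/x2.png")
cv2.imwrite("pics/x.png",cv2.resize(np.hstack([cv2.imread("pics/x1.png"),cv2.imread("pics/x2.png")]),(800,400)))
```

```text
0.0 [array([ 0.6255, -0.27  ]), array([ 0.5689, -0.3541]), array([ 0.7511, -0.3552])] 0.10142841537718818 0.15171472460352392 -34.16480282058517
0.006 [array([ 0.6253, -0.2692]), array([ 0.5695, -0.3519]), array([ 0.7488, -0.353 ])] 0.09980440324276298 0.1492855576604058 -34.1648028205852
0.01 [array([ 0.6251, -0.2686]), array([ 0.57  , -0.3504]), array([ 0.7473, -0.3515])] 0.09872172848647937 0.14766611303166058 -34.16480282058516
0.015 [array([ 0.6249, -0.2678]), array([ 0.5705, -0.3486]), array([ 0.7454, -0.3496])] 0.09736838504112506 0.14564180724572892 -34.16480282058516
[ 0.61236512 -0.31849869  0.105     ] [ 0.61274193 -0.31701612  0.105     ] [ 0.61394386 -0.32343194  0.105     ]
(array([ 0.612399  , -0.31759557,  0.10737327]), [np.float64(5.594476327580353e-05), np.float64(0.0017948333951771109), np.float64(0.0017661611509500923)])
```

View pics/x.png

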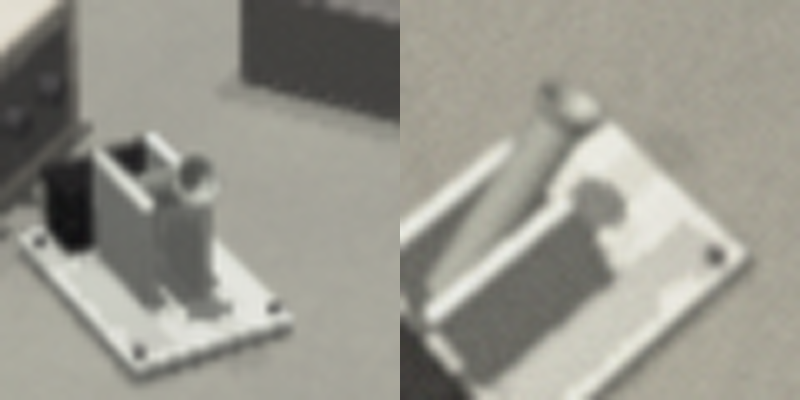

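>>> step_arm(increments="1 3.81 -1.38 0 0;1 3.81 -1.38 0 0;1 3.81 -1.38 0 0;1 3.81 -1.38 0 0;1 3.81 -1.38 0 0")

```text
clock: 1.68
position: [0.5402, -0.1065, 0.2316]
tool_rot: [[-0.002, 1.0, 0.001], [1.0, 0.002, 0.0], [0.0, 0.001, -1.0]]
wrist_force: [0.7, 0.3, 0.4]
grip_width: 0.0856
```

>>> step_arm(increments="1 3.81 -1.38 0 0;1 3.81 -1.38 0 0;1 0 0 0 -0.125;1 0 0 0 -0.125;1 0 0 0 -0.125")

```text
clock: 2.1
position: [0.5132, -0.0308, 0.2319]
tool_rot: [[-0.377, 0.926, 0.001], [0.926, 0.377, -0.0], [-0.0, 0.001, -1.0]]
wrist_force: [0.0, -0.8, 0.0]
grip_width: 0.0852
```

>>> step_arm(increments="1 0 0 0 -0.125;1 0 0 0 -0.125;1 0 0 0 -0.125;1 0 0 0 -0.125;1 0 0 0 -0.125")

```text
clock: 2.52
position: [0.5133, -0.0322, 0.2317]
tool_rot: [[-0.846, 0.533, 0.001], [0.533, 0.846, 0.0], [-0.0, 0.0, -1.0]]
wrist_force: [-0.5, 0.1, -1.0]
grip_width: 0.0857
```

>>> step_arm(increments="1 0 0 0 -0.125;1 0 0 0 -0.125;1 0 0 0 -0.125;1 0 0 0 -0.125;1 0 0 0 0")

```text
clock: 2.93
position: [0.5133, -0.0324, 0.2315]
tool_rot: [[-0.998, 0.067, 0.0], [0.067, 0.998, 0.0], [-0.0, 0.0, -1.0]]
wrist_force: [-0.3, 0.2, 0.4]
grip_width: 0.0851
```

>>> step_arm(increments="1 0 0 0 0;1 0 0 0 0")

```text
clock: 3.1
position: [0.5134, -0.0328, 0.2315]
tool_rot: [[-0.997, 0.072, 0.0], [0.072, 0.997, -0.0], [-0.0, 0.0, -1.0]]
wrist_force: [0.3, 0.3, 0.2]
grip_width: 0.0854
```

Run:
```python
from h import *
o=ctrl.get_obs();print(o["position"],o["joints"],np.abs(o["joint_velocities"]).max())
im,W=grab("wrist","4")
```

```text
[ 0.51335096 -0.0328018   0.23145158] [ 17.81396308  24.73339486 -23.9083778  103.30697009  12.03038075
  54.45002238  74.66798802] 0.5637813851093875
```

View pics/wrist4.png

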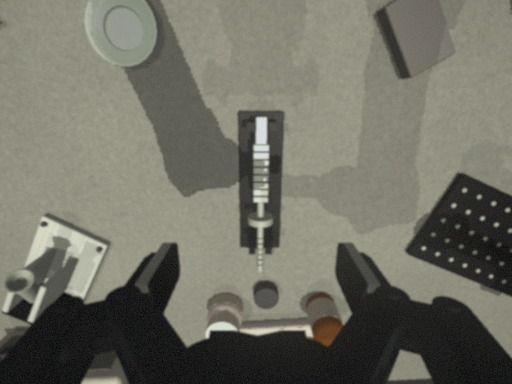

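Run:
```python
from h import *
d=load("pics/wrist4.npz");W=camof(d,{"position":d["obs_position"],"tool_rot":d["obs_rot"]})
im=d["image"];crop(im,225,105,300,280,4.5,"pics/c4.png")
for uv in[(261.5,117),(261,146),(261,203),(260.5,221),(261,272)]:print(onz(W,uv,.055).round(4))
# bright mask
hsv=im[105:280,240:285].max(2)>110
ys=np.arange(105,280)
for y in range(115,275,12):
    xs=np.where(im[y,244:279].max(1)>120)[0]+244
    if len(xs):print(y,xs.min(),xs.max(),onz(W,((xs.min()+xs.max())/2,y),.055).round(4))
```

```text
[ 0.451  -0.0224  0.055 ]
[ 0.4837 -0.0252  0.055 ]
[ 0.5551 -0.0301  0.055 ]
[ 0.5798 -0.0324  0.055 ]
[ 0.6564 -0.037   0.055 ]
127 256 267 [ 0.462  -0.0232  0.055 ]
139 255 267 [ 0.4756 -0.0247  0.055 ]
151 254 268 [ 0.4896 -0.0256  0.055 ]
163 254 268 [ 0.504  -0.0266  0.055 ]
187 254 268 [ 0.5341 -0.0287  0.055 ]
199 253 267 [ 0.5497 -0.031   0.055 ]
211 257 263 [ 0.5659 -0.0321  0.055 ]
223 249 271 [ 0.5826 -0.0333  0.055 ]
235 258 262 [ 0.5998 -0.0345  0.055 ]
247 257 278 [ 0.6182 -0.0258  0.055 ]
259 244 278 [ 0.6359 -0.0356  0.055 ]
271 244 278 [ 0.6548 -0.0369  0.055 ]
```

View pics/c4.png

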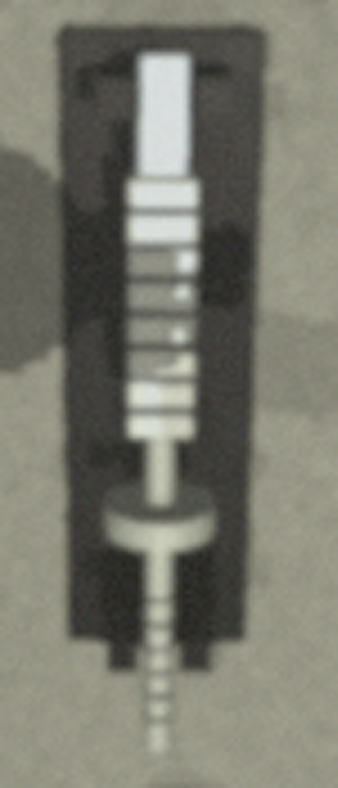

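>>> step_arm(increments="1 -0.12 0.38 0 0;1 0 0 4 0;1 0 0 4 0;1 0 0 4 0;1 0 0 4 0")

```text
clock: 3.57
position: [0.5154, -0.0292, 0.0702]
tool_rot: [[-0.997, 0.072, 0.002], [0.072, 0.997, 0.0], [-0.002, 0.0, -1.0]]
wrist_force: [0.8, -0.4, -0.0]
grip_width: 0.0854
```

>>> step_arm(increments="1 0 0 2 0;1 0 0 1.5 0;1 0 0 0 0;1 0 0 0 0")

```text
clock: 3.9
position: [0.5148, -0.0291, 0.0359]
tool_rot: [[-0.997, 0.071, -0.001], [0.071, 0.997, 0.0], [0.001, 0.0, -1.0]]
wrist_force: [0.1, 0.2, 0.6]
grip_width: 0.0854
```

>>> step_arm(increments="-0.3 0 0 0 0;-1 0 0 0 0;-1 0 0 0 0;-1 0 0 0 0;-1 0 0 0 0", squeeze=20)

```text
clock: 4.32
position: [0.5152, -0.0297, 0.037]
tool_rot: [[-0.997, 0.071, 0.001], [0.071, 0.997, -0.0], [-0.001, -0.0, -1.0]]
wrist_force: [0.2, -0.1, -0.5]
grip_width: 0.0258
```

>>> step_arm(increments="-1 0 0 0 0;-1 0 0 0 0;-1 0 0 0 0")

```text
clock: 4.57
position: [0.5151, -0.0296, 0.0369]
tool_rot: [[-0.997, 0.071, 0.001], [0.071, 0.997, -0.0], [-0.001, -0.0, -1.0]]
wrist_force: [-1.5, -0.3, 6.4]
grip_width: 0.0177
```

>>> step_arm(increments="-1 0 0 -0.5 0;-1 0 0 -1.5 0;-1 0 0 -2 0;-1 0 0 -2.5 0;-1 0 0 -2.5 0")

```text
clock: 4.98
position: [0.5138, -0.0296, 0.1266]
tool_rot: [[-0.998, 0.071, -0.003], [0.071, 0.998, 0.0], [0.003, 0.0, -1.0]]
wrist_force: [0.8, 0.3, -1.4]
grip_width: 0.0176
```

>>> step_arm(increments="-1 0 0 -2.5 0;-1 0 0 -2 0;-1 0 0 -1 0;-1 0 0 0 0;-1 0 0 0 0")

```text
clock: 5.4
position: [0.5143, -0.0298, 0.1808]
tool_rot: [[-0.997, 0.071, -0.001], [0.071, 0.997, -0.0], [0.001, -0.0, -1.0]]
wrist_force: [0.4, 0.2, -1.6]
grip_width: 0.0179
```

Run:
```python
from h import *
im,S=grab("scene","5");s,D=grab("side","5");w,W=grab("wrist","5")
crop(im,220,190,320,310,4,"pics/a.png");crop(s,150,110,270,210,4,"pics/b.png")
cv2.imwrite("pics/ab.png",np.hstack([cv2.imread("pics/a.png")[:400],cv2.imread("pics/b.png")])[:, :800])
```

```text
(no output)
```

View pics/side5.png

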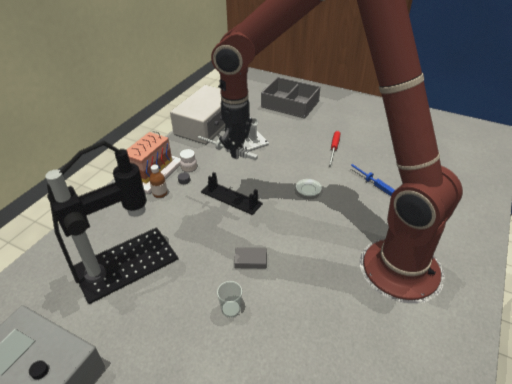

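View pics/scene5.png

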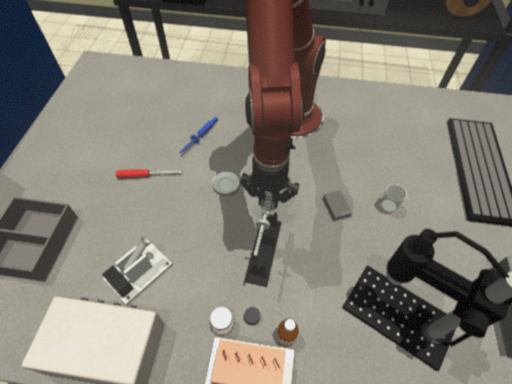

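View pics/wrist5.png

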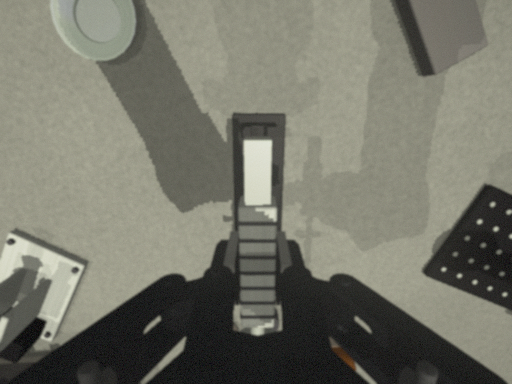

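Run:
```python
from h import *
a=cv2.imread("pics/scene5.png");b=cv2.imread("pics/side5.png")
crop(a,235,180,295,270,6.6,"pics/a.png");crop(b,190,115,270,165,5,"pics/b.png")
A=cv2.imread("pics/a.png");B=cv2.imread("pics/b.png")
o=np.zeros((600,800,3),np.uint8);o[:A.shape[0],:A.shape[1]]=A[:600];o[:B.shape[0],396:796]=B[:,:400];cv2.imwrite("pics/ab.png",o)
S=camof(load("pics/scene5.npz"));D=camof(load("pics/side5.npz"))
d=np.array([.9975,-.071,0]);h=np.array([.5143,-.0298,.2])
print(proj(S,h+.14*d),proj(D,h+.14*d),proj(D,h-.065*d),proj(S,h-.065*d))
```

```text
[254.77328025 255.6219585 ] [197.78220138 135.40900304] [256.3871073  156.79896237] [273.39208727 180.68514184]
```

View pics/ab.png

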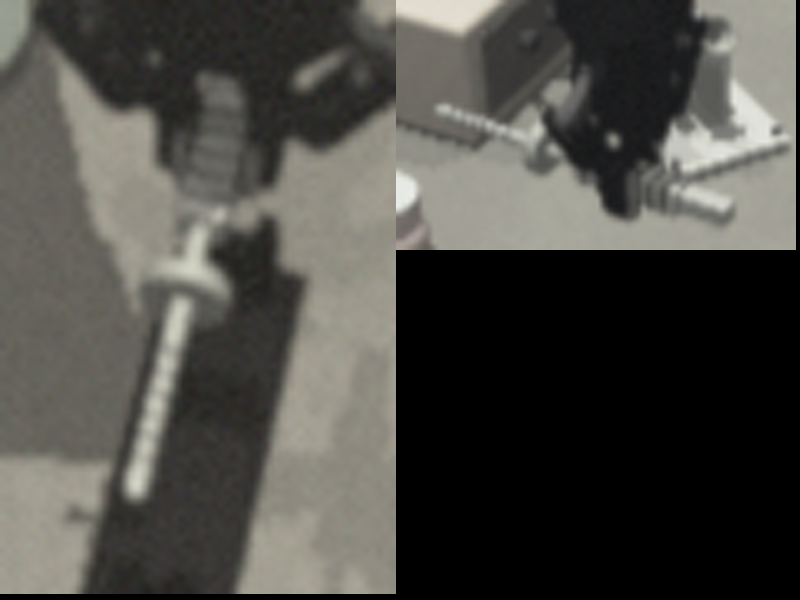

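>>> step_arm(increments="-1 0.3 -2.0 0 0.05;-1 0.4 -2.8 0 0;-1 0.4 -2.8 0 0;-1 0.4 -2.8 0 0;-1 0.4 -2.8 0 0", squeeze=40)

```text
clock: 5.97
position: [0.4799, -0.1595, 0.1799]
tool_rot: [[-0.993, 0.12, -0.003], [0.12, 0.993, 0.001], [0.003, 0.001, -1.0]]
wrist_force: [0.3, -0.5, -1.4]
grip_width: 0.017
```

>>> step_arm(increments="-1 0.4 -2.8 0 0.075;-1 0.4 -2 0 0.1;-1 0 0 0 0.1;-1 0 0 0 0.1;-1 0 0 0 0.1")

```text
clock: 6.38
position: [0.4649, -0.2051, 0.1799]
tool_rot: [[-0.824, 0.566, -0.003], [0.566, 0.824, 0.001], [0.003, -0.001, -1.0]]
wrist_force: [0.0, 1.0, -0.2]
grip_width: 0.0173
```

>>> step_arm(increments="-1 0 0 0 0;-1 0 0 0 0;-1 0 0 0 0")

```text
clock: 6.63
position: [0.4656, -0.2044, 0.1806]
tool_rot: [[-0.829, 0.559, -0.001], [0.559, 0.829, 0.001], [0.002, -0.0, -1.0]]
wrist_force: [-0.1, 0.9, -2.0]
grip_width: 0.017
```

>>> step_arm(increments="-1 -0.8 -0.6 1.5 0;-1 -0.7 -0.65 2.5 0;-1 0 0 2.5 0;-1 0 0 2 0;-1 0 0 1.2 0")

```text
clock: 7.05
position: [0.47, -0.2231, 0.0818]
tool_rot: [[-0.829, 0.56, -0.004], [0.56, 0.829, 0.002], [0.004, -0.0, -1.0]]
wrist_force: [-0.1, -0.3, -1.5]
grip_width: 0.0174
```

>>> step_arm(increments="-1 0 0 0 0;-1 0 0 0 0;-1 0 0 0 0", squeeze=20)

```text
clock: 7.3
position: [0.4721, -0.2236, 0.085]
tool_rot: [[-0.828, 0.56, 0.001], [0.56, 0.828, -0.0], [-0.001, 0.001, -1.0]]
wrist_force: [-0.7, -0.4, -1.8]
grip_width: 0.0172
```

```bash
cat > look.py <<'E'
from h import *
import sys
t=sys.argv[1]
o=ctrl.get_obs();print(o["clock"],o["position"].round(4),o["wrist_force"].round(1))
a,S=grab("scene",t);b,D=grab("side",t)
x0,y0,x1,y1=map(int,sys.argv[2:6]);u0,v0,u1,v1=map(int,sys.argv[6:10])
A=cv2.resize(a[y0:y1,x0:x1],(400,int(400*(y1-y0)/(x1-x0))),interpolation=2)
B=cv2.resize(b[v0:v1,u0:u1],(400,int(400*(v1-v0)/(u1-u0))),interpolation=2)
h=min(600,max(A.shape[0],B.shape[0]));O=np.zeros((h,800,3),np.uint8)
O[:min(h,A.shape[0]),:400]=A[:h];O[:min(h,B.shape[0]),400:]=B[:h];cv2.imwrite(f"pics/L{t}.png",O)
E
python3 look.py 6 110 190 190 270 215 90 295 170
```

```text
7.3 [ 0.4721 -0.2236  0.085 ] [-0.7 -0.4 -1.8]
```

View pics/L6.png

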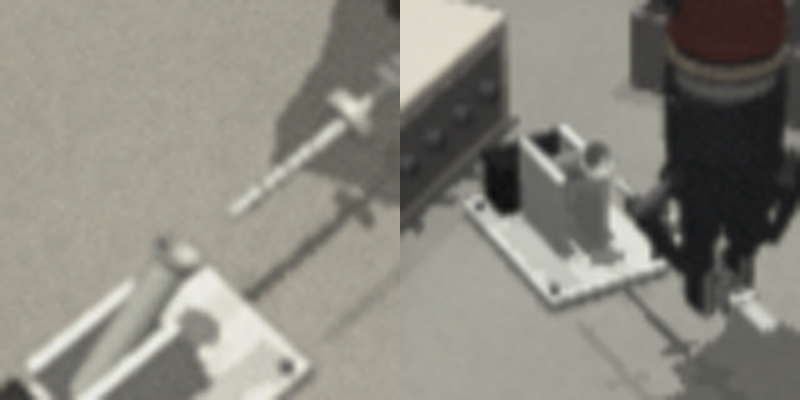

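Run:
```python
from h import *
S=camof(load("pics/scene6.npz"))
d=np.array([.8285,-.56,0]);h=np.array([.4721,-.2236,.104])
for x in(.065,.14,.17,.18):print(x,proj(S,h+x*d+[0,0,-0.000]))
print("mouth",proj(S,[.612,-.319,.105]))
a=cv2.imread("pics/scene6.png");crop(a,130,205,185,260,11,"pics/a.png")
```

```text
0.065 [178.308153   214.77686184]
0.14 [155.2575459  233.49593555]
0.17 [145.57349744 241.36021506]
0.18 [142.28332492 244.03211787]
mouth [145.52030293 240.82361047]
```

View pics/a.png

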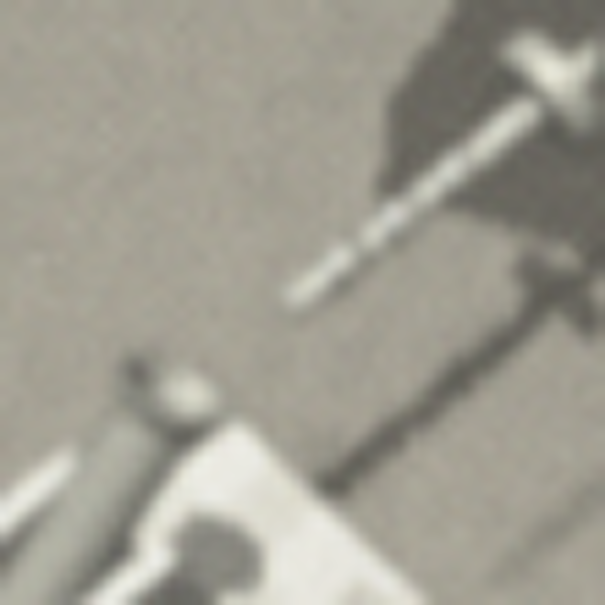

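>>> step_arm(increments="-1 -1.0 -0.12 0.1 0;-1 -1 0 0 0;-1 -0.8 0 0 0;-1 -0.4 0 0 0;-1 0 0 0 0")

```text
clock: 7.82
position: [0.4982, -0.2431, 0.0838]
tool_rot: [[-0.827, 0.561, 0.002], [0.561, 0.827, -0.001], [-0.002, 0.0, -1.0]]
wrist_force: [-0.5, 0.2, -2.1]
grip_width: 0.0172
```

>>> step_arm(increments="-1 -0.2 0 0 0;-1 -0.2 0 0 0;-1 0 0 0 0")

```text
clock: 8.07
position: [0.5005, -0.2446, 0.0834]
tool_rot: [[-0.828, 0.561, 0.0], [0.561, 0.828, 0.0], [-0.0, 0.0, -1.0]]
wrist_force: [-0.1, -0.7, -1.2]
grip_width: 0.0172
```

```bash
python3 look.py 7 120 200 180 260 225 95 285 155
python3 - <<'E'
from h import *
print(ctrl.get_obs()["ft_torque"])
E
```

```text
8.0667 [ 0.5005 -0.2446  0.0834] [-0.1 -0.7 -1.2]
[-0.01505116  0.01017749 -0.01738715]
```

View pics/L7.png

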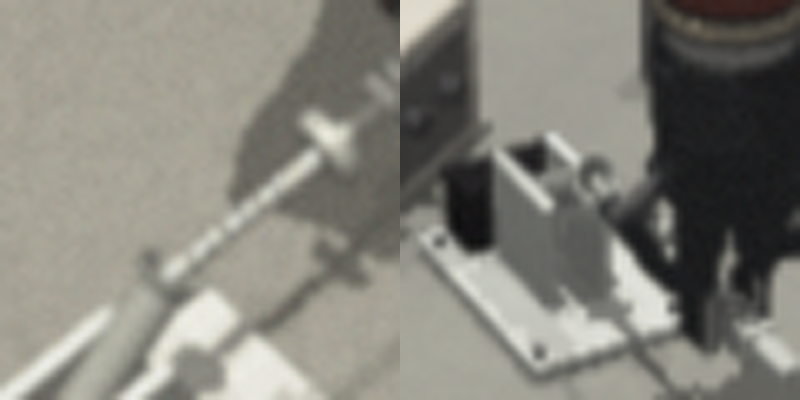

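>>> step_arm(increments="-1 -0.2 0 0 0;-1 -0.2 0 0 0;-1 0 0 0 0")

```text
clock: 8.42
position: [0.5042, -0.2472, 0.0833]
tool_rot: [[-0.828, 0.561, 0.001], [0.561, 0.828, -0.0], [-0.001, 0.0, -1.0]]
wrist_force: [1.0, -0.5, -1.3]
grip_width: 0.0172
```

>>> step_arm(increments="-1 -0.2 0 0 0;-1 -0.1 0 0 0;-1 0 0 0 0")

```text
clock: 8.67
position: [0.5062, -0.2486, 0.0831]
tool_rot: [[-0.828, 0.561, -0.0], [0.561, 0.828, 0.0], [0.0, 0.0, -1.0]]
wrist_force: [0.1, -0.1, -1.7]
grip_width: 0.0173
```

>>> step_arm(increments="-1 -0.1 0 -0.6 0;-1 -0.1 0 -0.6 0;-1 -0.1 0 -0.6 0;-1 0 0 0 0")

```text
clock: 9.0
position: [0.5074, -0.2492, 0.1019]
tool_rot: [[-0.828, 0.561, -0.003], [0.561, 0.828, 0.002], [0.004, -0.0, -1.0]]
wrist_force: [-1.5, 2.8, -4.5]
grip_width: 0.0172
```

```bash
python3 look.py 8 120 200 180 260 225 95 285 155
python3 - <<'E'
from h import *
print(ctrl.get_obs()["ft_torque"])
E
```

```text
9.0 [ 0.5074 -0.2492  0.1019] [-1.5  2.8 -4.5]
[0.66716746 0.54980954 0.15515422]
```

View pics/L8.png

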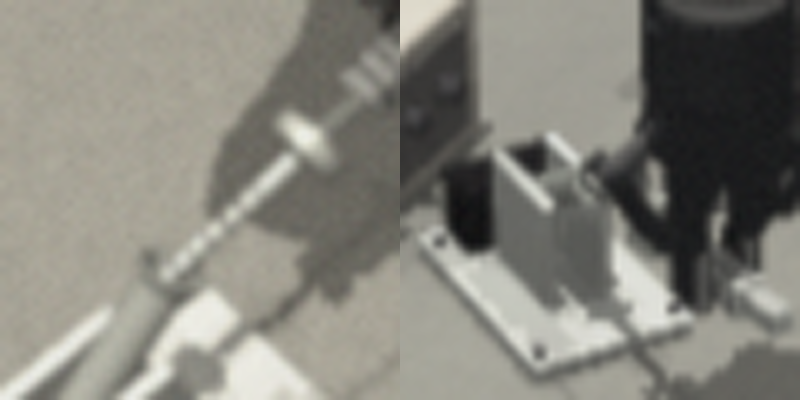

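>>> step_arm(increments="-1 -0.2 0 -0.6 0;-1 -0.2 0 -0.6 0;-1 -0.2 0 -0.6 0;-1 -0.2 0 -0.6 0")

```text
clock: 9.43
position: [0.5152, -0.2547, 0.1259]
tool_rot: [[-0.828, 0.561, -0.001], [0.561, 0.828, 0.0], [0.001, -0.0, -1.0]]
wrist_force: [-2.8, 2.3, -4.1]
grip_width: 0.0174
```

```bash
python3 look.py 9 120 200 180 260 225 95 285 155
python3 - <<'E'
from h import *
print(ctrl.get_obs()["ft_torque"])
E
```

```text
9.4333 [ 0.5152 -0.2547  0.1259] [-2.8  2.3 -4.1]
[0.50007132 0.61670005 0.06965168]
```

View pics/L9.png

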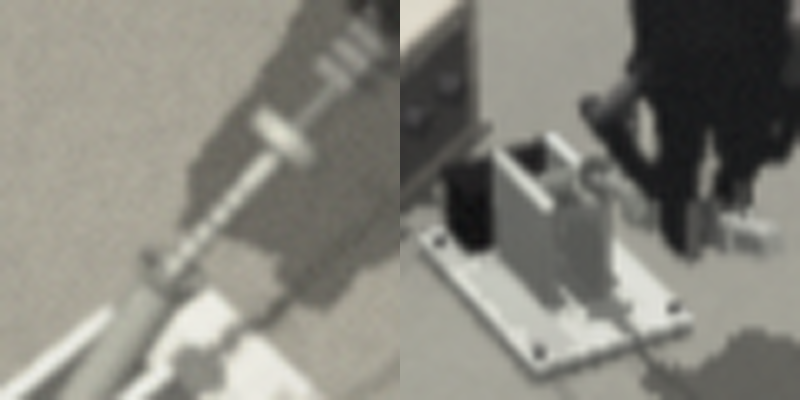

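>>> step_arm(increments="-1 -0.3 0 -0.6 0;-1 -0.3 0 -0.6 0;-1 -0.35 0 -0.6 0;-1 -0.35 0 -0.6 0")

```text
clock: 9.87
position: [0.5263, -0.2623, 0.15]
tool_rot: [[-0.828, 0.561, -0.0], [0.561, 0.828, 0.0], [0.0, 0.0, -1.0]]
wrist_force: [-2.6, 2.5, -3.0]
grip_width: 0.0171
```

```bash
python3 look.py 10 120 200 180 260 225 95 285 155
python3 - <<'E'
from h import *
print(ctrl.get_obs()["ft_torque"])
E
```

```text
9.8667 [ 0.5263 -0.2623  0.15  ] [-2.6  2.5 -3. ]
[0.4824454  0.53867428 0.0598952 ]
```

View pics/L10.png

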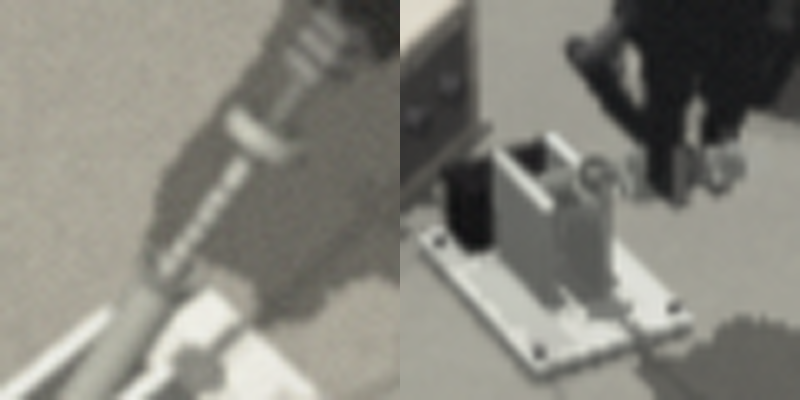

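>>> step_arm(increments="-1 -0.4 0 -0.5 0;-1 0 0 0 0;-1 -0.41 0 0.29 0;-1 -0.41 0 0.29 0;-1 0 0 0 0")

```text
clock: 10.38
position: [0.5378, -0.2701, 0.1481]
tool_rot: [[-0.828, 0.561, 0.003], [0.561, 0.828, -0.001], [-0.003, 0.0, -1.0]]
wrist_force: [0.7, 0.4, -2.6]
grip_width: 0.0172
```

```bash
cat > st.py <<'E'
from h import *
o=ctrl.get_obs();p=o["position"];m=np.array([.612,-.319,.105])
r=m-(p+[0,0,.019]);d=np.array([.8275,-.5615,0]);n=np.array([.5615,.8275,0])
h=r@d;print(o["clock"],"h",h,"z",-r[2],"lat",r@n,"ang",np.degrees(np.arctan2(-r[2],h)),"depth",.1365-np.hypot(h,r[2]),"F",o["wrist_force"].round(1),"M",o["ft_torque"].round(2))
E
python3 st.py
```

```text
10.3833 h 0.08887376552155068 z 0.06206676927002859 lat 0.0012525185020572176 ang 34.929291891748065 depth 0.028098754409377133 F [ 0.7  0.4 -2.6] M [0.17 0.18 0.  ]
```

>>> step_arm(increments="-1 -0.5 0 0.35 0;-1 -0.5 0 0.35 0;-1 -0.5 0 0.35 0;-1 -0.5 0 0.35 0;-1 0 0 0 0")

```text
clock: 10.8
position: [0.554, -0.2811, 0.1337]
tool_rot: [[-0.828, 0.561, 0.001], [0.561, 0.828, -0.001], [-0.002, 0.0, -1.0]]
wrist_force: [-0.1, 0.6, -1.6]
grip_width: 0.0172
```

```bash
python3 st.py
```

```text
10.8 h 0.0692401135297394 z 0.04773099598353138 lat 0.0012384819892005744 ang 34.58061929978049 depth 0.052402192066671044 F [-0.1  0.6 -1.6] M [ 0.04 -0.04  0.  ]
```

Almost force-free. Closing in on the collar stop slowly.

>>> step_arm(increments="-1 -0.41 0 0.28 0;-1 -0.41 0 0.28 0;-1 -0.41 0 0.28 0;-1 -0.16 0 0.11 0;-1 0 0 0 0")

```text
clock: 11.22
position: [0.5646, -0.2883, 0.1246]
tool_rot: [[-0.828, 0.561, 0.0], [0.561, 0.828, -0.0], [-0.0, -0.0, -1.0]]
wrist_force: [0.4, 0.7, -1.9]
grip_width: 0.0171
```

```bash
python3 st.py
```

```text
11.2167 h 0.056468300638006945 z 0.038614074931375184 lat 0.0012487875962905403 ang 34.365047061963786 depth 0.06809155198551724 F [ 0.4  0.7 -1.9] M [ 0.02 -0.02  0.02]
```

>>> step_arm(increments="-1 -0.16 0 0.11 0;-1 -0.16 0 0.11 0;-1 -0.12 0 0.08 0;-1 0 0 0 0")

```text
clock: 11.55
position: [0.568, -0.2906, 0.1219]
tool_rot: [[-0.828, 0.561, 0.0], [0.561, 0.828, -0.0], [-0.0, -0.0, -1.0]]
wrist_force: [0.7, 0.1, -1.0]
grip_width: 0.0173
```

```bash
python3 st.py
```

```text
11.55 h 0.052386078547923175 z 0.03589555118323724 lat 0.0011967500094630227 ang 34.41939624298912 depth 0.07299573384112229 F [ 0.7  0.1 -1. ] M [ 0.01  0.06 -0.04]
```

>>> step_arm(increments="-1 -0.12 0 0.09 0;-1 -0.12 0 0.09 0;-1 0 0 0 0")

```text
clock: 11.8
position: [0.5684, -0.2907, 0.1216]
tool_rot: [[-0.828, 0.561, -0.004], [0.561, 0.828, 0.002], [0.004, -0.001, -1.0]]
wrist_force: [-6.2, 1.6, 7.9]
grip_width: 0.0173
```

```bash
python3 st.py
```

```text
11.8 h 0.051913957176136456 z 0.03558426056146165 lat 0.0010693695878955802 ang 34.42856729843855 depth 0.07356115230327359 F [-6.2  1.6  7.9] M [ 0.53  1.1  -0.03]
```

>>> step_arm(increments="-1 0 0 0 0")

```text
clock: 11.88
position: [0.5684, -0.2907, 0.1215]
tool_rot: [[-0.828, 0.561, -0.003], [0.561, 0.828, 0.001], [0.004, -0.001, -1.0]]
wrist_force: [-4.4, 3.2, 8.3]
grip_width: 0.0174
```

```bash
python3 st.py; python3 look.py 11 120 200 180 260 225 95 285 155
```

```text
11.8833 h 0.051955610172828556 z 0.035546286997196905 lat 0.0010767652129924396 ang 34.37862578916947 depth 0.07354824110703487 F [-4.4  3.2  8.3] M [ 0.5   0.96 -0.02]
11.8833 [ 0.5684 -0.2907  0.1215] [-4.4  3.2  8.3]
```

View pics/L11.png

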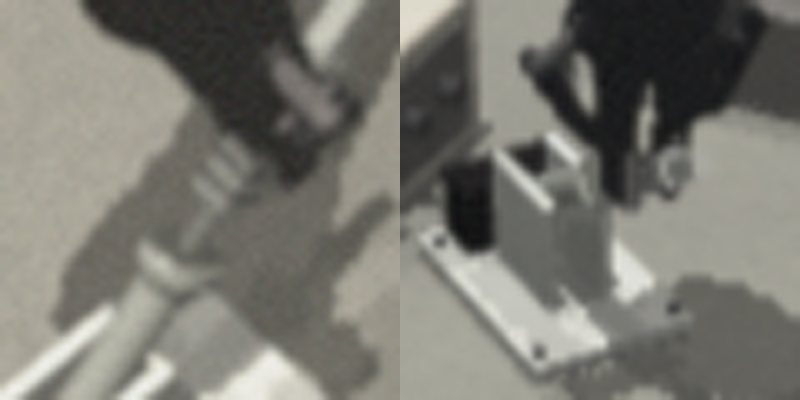

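>>> step_arm(increments="-1 0.25 0 -0.17 0;-1 0.5 0 -0.35 0;-1 0.82 0 -0.57 0;-1 0.98 0 -0.69 0;-1 0.98 0 -0.69 0")

```text
clock: 12.4
position: [0.5398, -0.2713, 0.1455]
tool_rot: [[-0.828, 0.561, -0.0], [0.561, 0.828, 0.0], [0.0, 0.0, -1.0]]
wrist_force: [-0.4, -0.7, -0.9]
grip_width: 0.0168
```

```bash
python3 st.py
```

```text
12.4 h 0.08655930646891694 z 0.059456912533426734 lat 0.0010752259799263245 ang 34.48486899354019 depth 0.03148743892092032 F [-0.4 -0.7 -0.9] M [0.06 0.05 0.  ]
```

>>> step_arm(increments="-1 0.98 0 -0.69 0;-1 0.98 0 -0.69 0;-1 0.98 0 -0.69 0;-1 0.98 0 -0.69 0;-1 0.98 0 -0.69 0")

```text
clock: 12.82
position: [0.4993, -0.2439, 0.1803]
tool_rot: [[-0.828, 0.561, 0.0], [0.561, 0.828, -0.0], [-0.0, 0.0, -1.0]]
wrist_force: [0.1, -0.3, -1.3]
grip_width: 0.0173
```

>>> step_arm(increments="-1 0.98 0 -0.69 0;-1 0.5 0 -0.35 0;-1 0 0 0 0;-1 0 0 0 0", squeeze=40)

```text
clock: 13.15
position: [0.488, -0.2363, 0.1901]
tool_rot: [[-0.828, 0.561, 0.001], [0.561, 0.828, -0.001], [-0.001, 0.0, -1.0]]
wrist_force: [0.7, -0.2, -1.3]
grip_width: 0.0173
```

```bash
python3 st.py; python3 look.py 12 130 170 210 250 220 70 300 150
```

```text
13.15 h 0.14909075325231955 z 0.10414859702819378 lat 0.001191063773281141 ang 34.93654775561799 depth -0.04536528796965386 F [ 0.7 -0.2 -1.3] M [0.02 0.02 0.02]
13.15 [ 0.488  -0.2363  0.1901] [ 0.7 -0.2 -1.3]
```

View pics/L12.png

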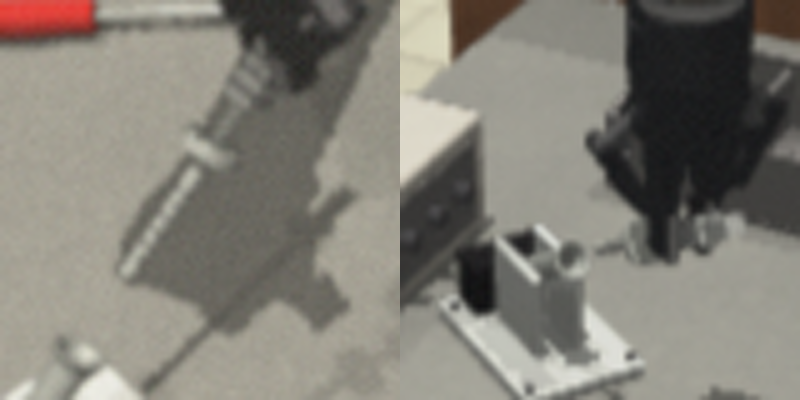

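>>> step_arm(increments="-1 0 0 -0.5 -0.105;-1 0 0 -0.5 -0.105;-1 0 0 0 -0.105;-1 0 0 0 -0.105;-1 0 0 0 -0.105")

```text
clock: 13.67
position: [0.4881, -0.2365, 0.1993]
tool_rot: [[-0.998, 0.066, -0.0], [0.066, 0.998, 0.0], [0.0, 0.0, -1.0]]
wrist_force: [-0.2, -0.2, -0.6]
grip_width: 0.0172
```

>>> step_arm(increments="-1 -0.2 2 0 0;-1 -0.25 3.4 0 0;-1 -0.25 3.6 0 0;-1 -0.25 3.6 0 0;-1 -0.25 3.4 0 0")

```text
clock: 14.08
position: [0.5115, -0.0758, 0.1993]
tool_rot: [[-0.997, 0.071, -0.0], [0.071, 0.997, 0.001], [0.0, 0.001, -1.0]]
wrist_force: [-0.2, 0.2, -1.6]
grip_width: 0.0175
```

>>> step_arm(increments="-1 -0.2 3 0 0;-1 -0.12 1.8 0 0;-1 0 0 0 0;-1 0 0 0 0;-1 0 0 0 0")

```text
clock: 14.5
position: [0.5177, -0.0312, 0.1992]
tool_rot: [[-0.997, 0.072, -0.001], [0.072, 0.997, -0.001], [0.001, -0.001, -1.0]]
wrist_force: [0.5, 0.5, -1.4]
grip_width: 0.0171
```

>>> step_arm(increments="-1 0 0.14 1.5 0;-1 0 0 2.5 0;-1 0 0 2.5 0;-1 0 0 1.5 0;-1 0 0 0 0")

```text
clock: 14.92
position: [0.5152, -0.0309, 0.1165]
tool_rot: [[-0.997, 0.074, -0.008], [0.074, 0.997, -0.001], [0.008, -0.002, -1.0]]
wrist_force: [-0.1, 0.4, -1.4]
grip_width: 0.0172
```

>>> step_arm(increments="-1 0 0 0 0;-1 0 0 0 0", squeeze=20)

```text
clock: 15.08
position: [0.5187, -0.0294, 0.1206]
tool_rot: [[-0.997, 0.073, 0.002], [0.073, 0.997, -0.0], [-0.002, -0.0, -1.0]]
wrist_force: [0.6, -0.9, -0.2]
grip_width: 0.017
```

```bash
python3 look.py 13 230 190 300 290 190 120 280 220
```

```text
15.0833 [ 0.5187 -0.0294  0.1206] [ 0.6 -0.9 -0.2]
```

View pics/L13.png

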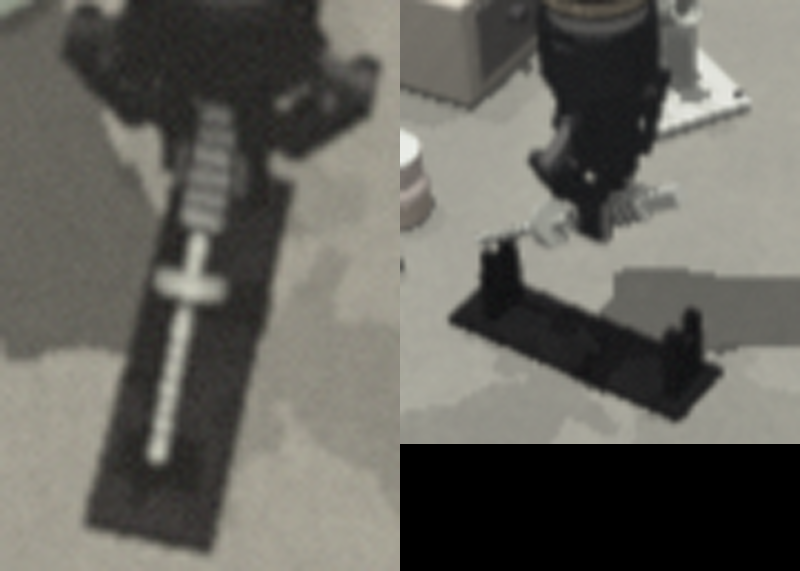

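>>> step_arm(increments="-1 0 0 0.8 0;-1 0 0 0.8 0;-1 0 0 0.6 0;-1 0 0 0.6 0;-1 0 0 0 0")

```text
clock: 15.6
position: [0.5194, -0.0281, 0.0913]
tool_rot: [[-0.998, 0.07, 0.003], [0.07, 0.998, 0.001], [-0.003, 0.001, -1.0]]
wrist_force: [3.0, -0.5, 1.0]
grip_width: 0.0171
```

```bash
python3 look.py 14 230 190 300 290 190 120 280 220
```

```text
15.6 [ 0.5194 -0.0281  0.0913] [ 3.  -0.5  1. ]
```

View pics/L14.png

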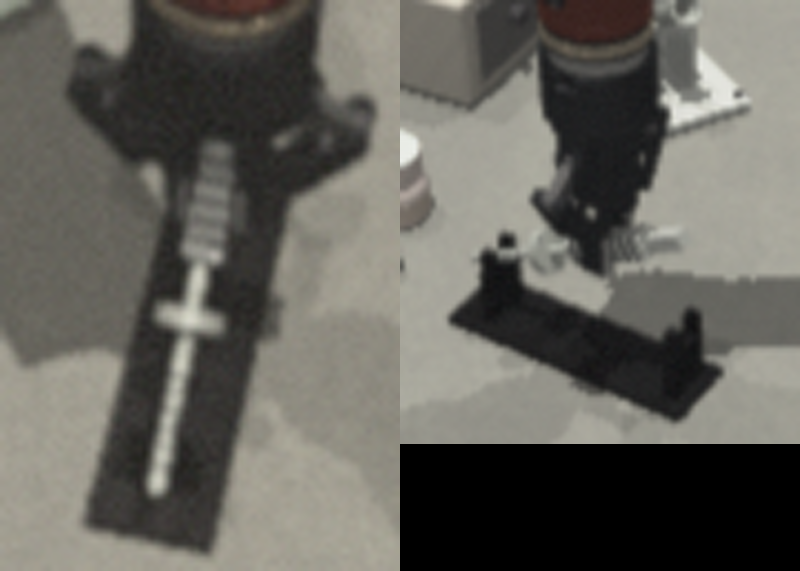

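>>> step_arm(increments="-1 0 -0.1 0.7 0;-1 0 0 0.7 0;-1 0 0 0.7 0;-1 0 0 0.7 0")

```text
clock: 16.03
position: [0.5168, -0.0295, 0.063]
tool_rot: [[-0.997, 0.071, -0.002], [0.071, 0.997, -0.0], [0.002, -0.0, -1.0]]
wrist_force: [-1.0, 0.3, 4.1]
grip_width: 0.0174
```

>>> step_arm(increments="-1 0 0 0.6 0;-1 0 0 0.6 0;-1 0 0 0 0")

```text
clock: 16.28
position: [0.5165, -0.0295, 0.0503]
tool_rot: [[-0.997, 0.071, -0.003], [0.071, 0.997, -0.0], [0.003, -0.0, -1.0]]
wrist_force: [-0.6, -0.9, 1.0]
grip_width: 0.0173
```

```bash
python3 look.py 15 230 190 300 290 190 120 280 220
```

```text
16.2833 [ 0.5165 -0.0295  0.0503] [-0.6 -0.9  1. ]
```

View pics/L15.png

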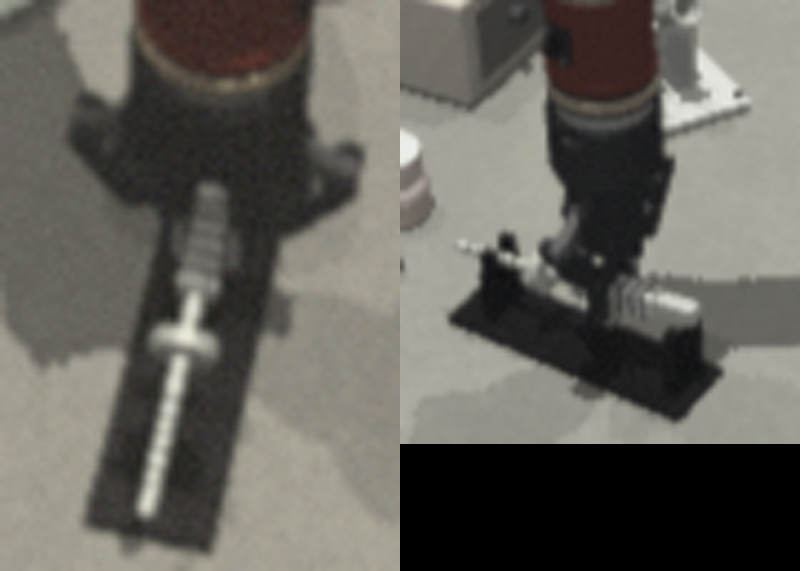

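>>> step_arm(increments="-1 0 0 0.5 0;-1 0 0 0.5 0;-1 0 0 0.3 0;-1 0 0 0 0")

```text
clock: 16.72
position: [0.5171, -0.0294, 0.0382]
tool_rot: [[-0.998, 0.071, -0.002], [0.071, 0.998, -0.0], [0.002, -0.0, -1.0]]
wrist_force: [-2.2, -0.5, 2.6]
grip_width: 0.0174
```

```bash
python3 look.py 16 230 190 300 290 190 120 280 220
```

```text
16.7167 [ 0.5171 -0.0294  0.0382] [-2.2 -0.5  2.6]
```

View pics/L16.png

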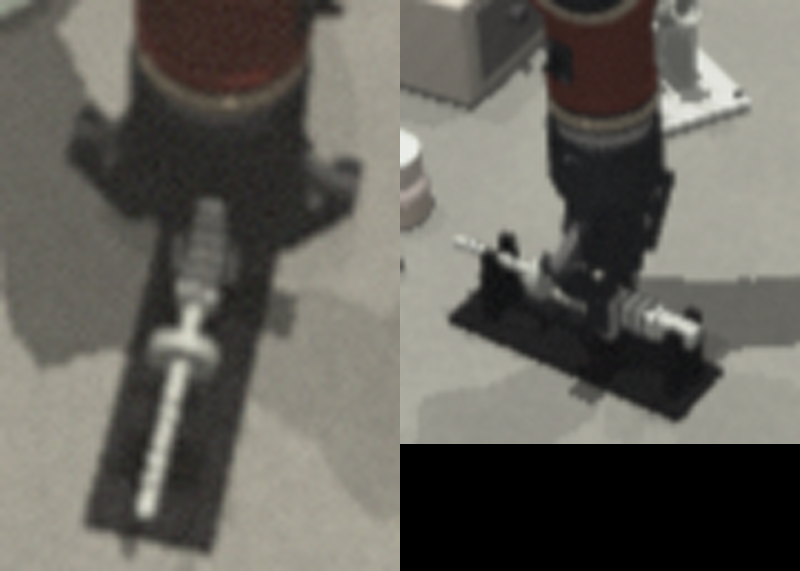

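>>> step_arm(increments="-1 0 0 0.15 0;-1 0 0 0.15 0;-1 0 0 0 0")

```text
clock: 17.07
position: [0.5175, -0.0294, 0.0378]
tool_rot: [[-0.998, 0.071, 0.0], [0.071, 0.998, -0.001], [-0.0, -0.001, -1.0]]
wrist_force: [-6.1, 0.6, 19.0]
grip_width: 0.017
```

>>> step_arm(increments="-1 0 0 -0.2 0;-1 0 0 0 0", squeeze=50)

```text
clock: 17.23
position: [0.5182, -0.0294, 0.0383]
tool_rot: [[-0.997, 0.071, 0.001], [0.071, 0.997, -0.0], [-0.001, 0.0, -1.0]]
wrist_force: [-1.1, -0.4, 1.8]
grip_width: 0.0172
```

>>> step_arm(increments="-1 0 0 -0.8 0;-1 0 0 -1.5 0;-1 0 0 -2.5 0;-1 0 0 -2.5 0;-1 0 0 -2.5 0")

```text
clock: 17.65
position: [0.5175, -0.0294, 0.1365]
tool_rot: [[-0.997, 0.071, -0.001], [0.071, 0.997, 0.0], [0.001, 0.0, -1.0]]
wrist_force: [0.0, -0.1, -1.6]
grip_width: 0.0171
```

>>> step_arm(increments="-1 0 0 -2.5 0;-1 0 0 -2 0;-1 0 0 -1 0;-1 0 0 0 0;-1 0 0 0 0")

```text
clock: 18.07
position: [0.5174, -0.0295, 0.1903]
tool_rot: [[-0.997, 0.071, -0.001], [0.071, 0.997, -0.0], [0.001, -0.0, -1.0]]
wrist_force: [-0.1, 1.3, -0.7]
grip_width: 0.0172
```

```bash
python3 look.py 17 230 180 300 280 190 110 280 210
python3 - <<'E'
from h import *
S=camof(load("pics/scene17.npz"));D=camof(load("pics/side17.npz"));o=ctrl.get_obs();p=o["position"]+[0,0,.019]
d=np.array([.9975,-.071,0])
f=lambda K,q,x0,y0,s,ox:((proj(K,q)-[x0,y0])*s+[ox,0]).round(1)
for x in(.1365,-.0685,.0615):print(f(S,p+x*d,230,180,400/70,0),f(D,p+x*d,190,110,400/90,400))
E
```

```text
18.0667 [ 0.5174 -0.0295  0.1903] [-0.1  1.3 -0.7]
[143.4 419.9] [434.5 103.5]
[250.3  -9.7] [696.3 198.4]
[186.  248.6] [526.2 136.7]
```

View pics/L17.png

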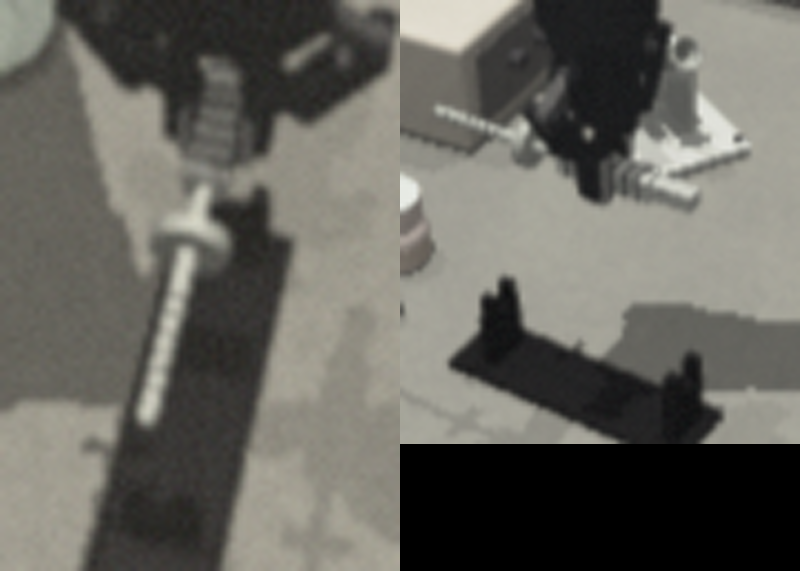

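Run:
```python
from h import *
a=cv2.imread("pics/scene17.png");b=cv2.imread("pics/side17.png")
S=camof(load("pics/scene17.npz"));D=camof(load("pics/side17.npz"))
o=np.array([.6367,.270,0]);ex=np.array([.4462,.895,0]);ey=np.array([-.895,.4462,0])
def dr(im,K,c):
    im=cv2.resize(im,None,fx=4,fy=4,interpolation=2)
    for p in [o+x*ex+y*ey+[0,0,.012] for x,y in((-.06,-.07),(-.06,.07),(.19,-.07),(.19,.07),(0,0))]:
        q=proj(K,p);cv2.circle(im,tuple(int(v*4) for v in q),3,(0,0,255),1)
    for r,z in((.022,.165),(.03,.192)):
        pts=np.array([proj(K,o+[r*np.cos(t),r*np.sin(t),z])*4 for t in np.linspace(0,6.3,40)],int)
        cv2.polylines(im,[pts],True,(0,255,0),1)
    return im[c[1]*4:c[3]*4,c[0]*4:c[2]*4]
cv2.imwrite("pics/s1.png",dr(a,S,(335,225,512,375)));cv2.imwrite("pics/s2.png",dr(b,D,(40,140,200,290)))
```

```text
(no output)
```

View pics/s1.png

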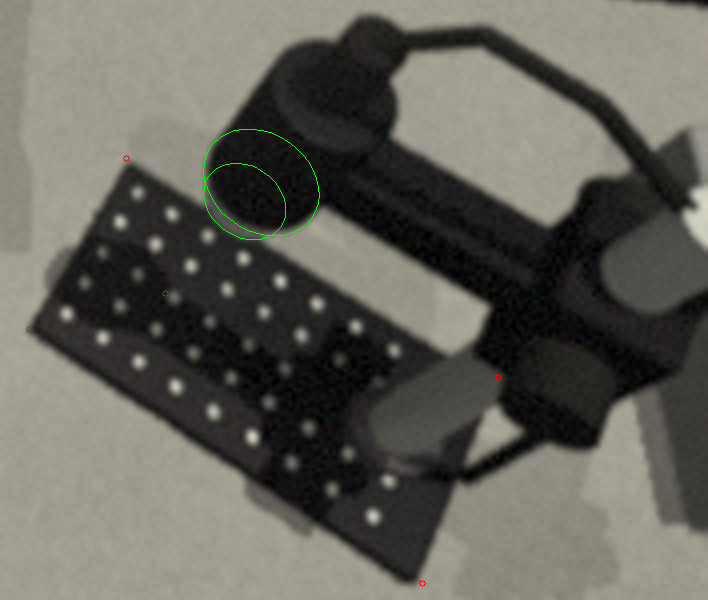

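View pics/s2.png

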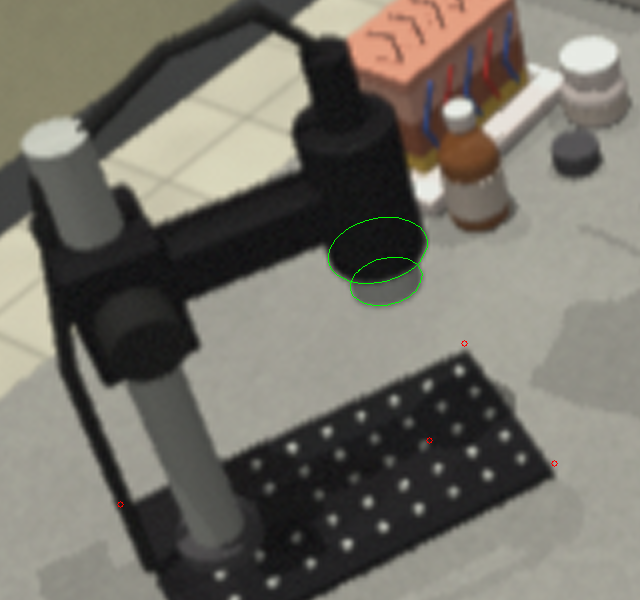

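Run:
```python
from h import *
S=camof(load("pics/scene17.npz"))
print("beaker base",onz(S,(389,206),0),"top",onz(S,(396,192),.075));print("slidebox",[onz(S,p,.012).round(3) for p in [(323,197),(340,191),(351,210),(334,219)]])
```

```text
beaker base [0.33939214 0.32149245 0.        ] top [0.34095094 0.31811176 0.075     ]
slidebox [array([0.346, 0.121, 0.012]), array([0.316, 0.172, 0.012]), array([0.38 , 0.205, 0.012]), array([0.418, 0.157, 0.012])]
```

>>> step_arm(increments="-1 0 0 0 -0.095;-1 0 0 0 -0.095;-1 0 0 0 -0.095;-1 0 0 0 -0.095;-1 0 0 0 -0.095")

```text
clock: 18.58
position: [0.5168, -0.0294, 0.1891]
tool_rot: [[-0.917, -0.398, -0.004], [-0.398, 0.917, 0.0], [0.003, 0.002, -1.0]]
wrist_force: [-0.5, -0.8, -1.8]
grip_width: 0.017
```

>>> step_arm(increments="-1 -0.1 1.5 0 0;-1 -0.1 2.5 0 0;-1 -0.15 3 0 0;-1 -0.15 3 0 0;-1 -0.15 3 0 0")

```text
clock: 19.0
position: [0.4712, 0.0934, 0.1893]
tool_rot: [[-0.92, -0.393, -0.003], [-0.393, 0.92, -0.0], [0.003, 0.001, -1.0]]
wrist_force: [0.6, -0.6, -1.7]
grip_width: 0.0173
```

>>> step_arm(increments="-1 -0.15 3 0 0;-1 -0.15 3 0 0;-1 -0.1 2.5 0 0;-1 0 1.4 0 0;-1 0 0 0 0")

```text
clock: 19.42
position: [0.4347, 0.1892, 0.1899]
tool_rot: [[-0.916, -0.4, -0.003], [-0.4, 0.916, 0.002], [0.002, 0.003, -1.0]]
wrist_force: [0.1, 0.2, -0.8]
grip_width: 0.0168
```

>>> step_arm(increments="-1 0 0 0 0;-1 0 0 0 0")

```text
clock: 19.58
position: [0.4374, 0.1838, 0.1898]
tool_rot: [[-0.92, -0.392, -0.002], [-0.392, 0.92, -0.002], [0.002, -0.001, -1.0]]
wrist_force: [-0.2, 0.1, -0.8]
grip_width: 0.0171
```

Run:
```python
from h import *
a,_=grab("side","18");b,_=grab("scene","18");o=ctrl.get_obs();print(o["position"],o["joints"].round(1))
cv2.imwrite("pics/L18.png",cv2.resize(np.hstack([b,a]),(800,300)))
```

```text
[0.43777007 0.18358423 0.19018016] [ -2.4  25.8 -32.5 112.   18.6  47.4  67.9]
```

View pics/L18.png

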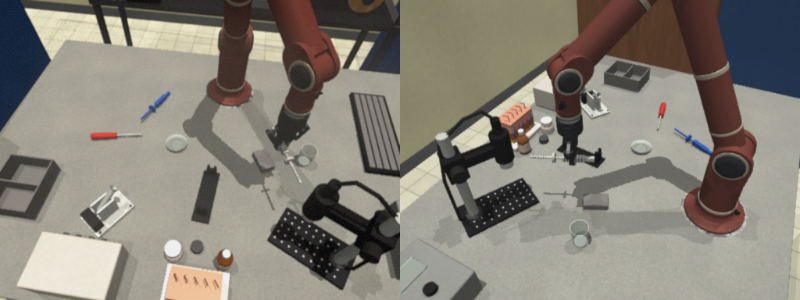

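>>> step_arm(increments="-1 0 0 1.5 0;-1 0 0 2.5 0;-1 0 0 2.5 0;-1 0 0 2.5 0;-1 0 0 1.8 0")

```text
clock: 20.1
position: [0.4373, 0.1834, 0.0809]
tool_rot: [[-0.92, -0.391, -0.002], [-0.391, 0.92, -0.001], [0.002, -0.001, -1.0]]
wrist_force: [0.4, 0.2, -0.8]
grip_width: 0.017
```

>>> step_arm(increments="-1 0 0.2 1 0;-1 0 0 0 0;-1 -1 0 0 0;-1 -1.5 0 0 0;-1 -1.5 0 0 0")

```text
clock: 20.52
position: [0.4745, 0.203, 0.074]
tool_rot: [[-0.92, -0.393, 0.002], [-0.393, 0.92, 0.001], [-0.002, -0.0, -1.0]]
wrist_force: [0.2, 0.4, -0.8]
grip_width: 0.0174
```

>>> step_arm(increments="-1 -1.5 0 0 0;-1 -1 0 0 0;-1 -0.5 0 0 0;-1 0 0 0 0;-1 0 0 0 0")

```text
clock: 20.93
position: [0.5008, 0.2144, 0.0733]
tool_rot: [[-0.92, -0.393, 0.0], [-0.393, 0.92, -0.0], [-0.0, -0.0, -1.0]]
wrist_force: [-1.1, -0.3, -1.4]
grip_width: 0.0172
```

```bash
python3 look.py 19 335 195 455 315 80 140 210 270
python3 - <<'E'
from h import *
S=camof(load("pics/scene19.npz"));D=camof(load("pics/side19.npz"))
print([(proj(S,q)-[335,195])*400/120 for q in ([.637,.27,.0885],[.637,.27,.165])],[(proj(D,q)-[80,140])*400/130+[400,0] for q in([.637,.27,.0885],[.637,.27,.165])])
E
```

```text
20.9333 [0.5008 0.2144 0.0733] [-1.1 -0.3 -1.4]
[array([168.65565723, 309.37612936]), array([203.92516543, 267.83489655])] [array([591.27618148, 280.01117056]), array([573.97343959, 216.05333906])]
```

View pics/L19.png

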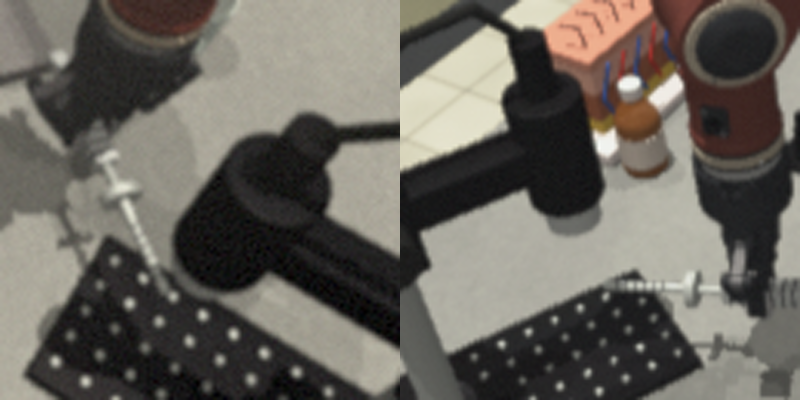

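```bash
cat > z.py <<'E'
from h import *
import sys
t=sys.argv[1]
a=cv2.imread(f"pics/scene{t}.png");b=cv2.imread(f"pics/side{t}.png")
A=cv2.resize(a[260:310,365:415],(400,400),interpolation=2);B=cv2.resize(b[215:255,125:165],(400,400),interpolation=2)
cv2.imwrite(f"pics/Z{t}.png",np.hstack([A,B]))
E
python3 z.py 19
python3 - <<'E'
from h import *
S=camof(load("pics/scene19.npz"));D=camof(load("pics/side19.npz"))
p,e=tri([ray(S,(383.6,281.4)),ray(D,(147.3,232.9))]);print(p,e)
E
```

```text
[0.62142543 0.26731291 0.08666314] [np.float64(0.0008533480205874279), np.float64(0.0008533480205874325)]
```

View pics/Z19.png

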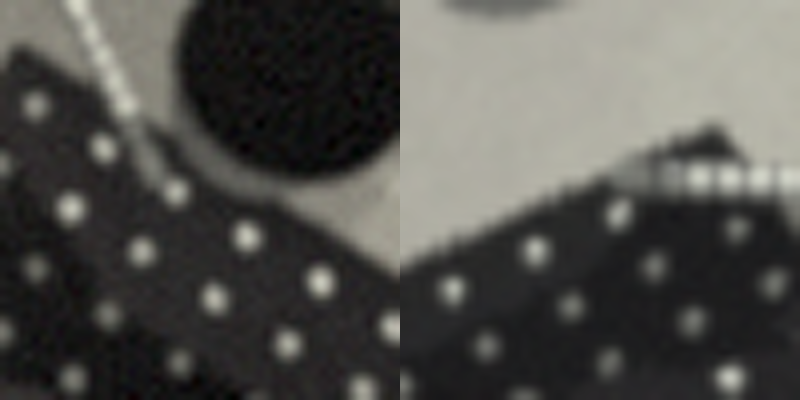

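Run:
```python
from h import *
S=camof(load("pics/scene19.npz"));D=camof(load("pics/side19.npz"))
p,e=tri([ray(S,(384.75,283.5)),ray(D,(145.7,232.8))]);print(p,e)
o=ctrl.get_obs();print("pred",o["position"]+[.1365*.92,.1365*.393,.017])
```

```text
[0.62586893 0.26935996 0.08654296] [np.float64(0.0002528481812847962), np.float64(0.0002528481812847977)]
pred [0.62570541 0.26782483 0.09003103]
```

>>> step_arm(increments="-1 -0.5 -0.15 0 0;-1 -0.4 -0.15 0 0;-1 -0.2 0 0 0;-1 0 0 0 0;-1 0 0 0 0")

```text
clock: 21.45
position: [0.5122, 0.2163, 0.0727]
tool_rot: [[-0.919, -0.393, -0.0], [-0.393, 0.919, 0.0], [0.0, 0.0, -1.0]]
wrist_force: [-0.4, -0.5, -0.8]
grip_width: 0.0171
```

>>> step_arm(increments="-1 0 0 0 0;-1 0 0 0 0;-1 0 0 0 0")

```text
clock: 21.7
position: [0.512, 0.2163, 0.0728]
tool_rot: [[-0.919, -0.394, -0.0], [-0.394, 0.919, -0.0], [0.0, 0.0, -1.0]]
wrist_force: [-0.8, 0.0, -2.4]
grip_width: 0.0174
```

```bash
python3 look.py 20 335 195 455 315 80 140 210 270; python3 z.py 20
python3 - <<'E'
from h import *
o=ctrl.get_obs();print(np.abs(o["joint_velocities"]).max(),o["tool_rot"].round(3))
E
```

```text
21.7 [0.512  0.2163 0.0728] [-0.8  0.  -2.4]
0.0828649916055849 [[-0.919 -0.393 -0.   ]
 [-0.393  0.919 -0.   ]
 [ 0.     0.    -1.   ]]
```

View pics/L20.png

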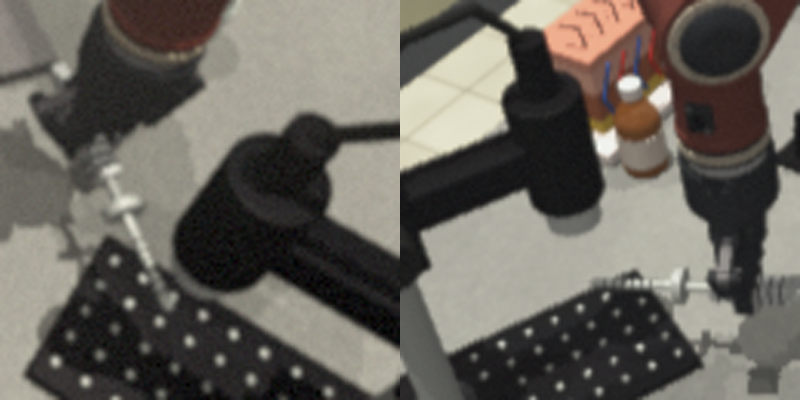

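View pics/Z20.png

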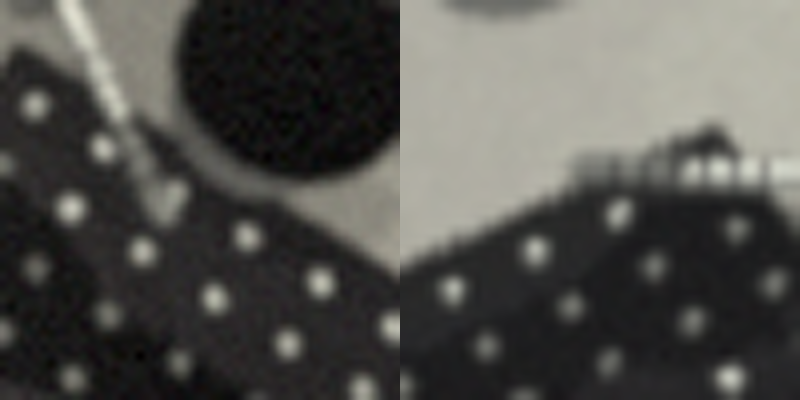

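Run:
```python
from h import *
S=camof(load("pics/scene20.npz"));D=camof(load("pics/side20.npz"))
p,e=tri([ray(S,(385.6,287.75)),ray(D,(142.2,231.8))]);c,f=tri([ray(S,(372.2,256.5)),ray(D,(170.3,232.3))]);print(p,e,c,f,np.linalg.norm(p-c),np.degrees(np.arcsin((c-p)[2]/np.linalg.norm(p-c))))
b=load("pics/side20.npz")["image"];crop(b,130,215,240,255,7,"pics/q.png")
g=p
for s in(0,-.079,-.105,-.175,-.2):print(s,((proj(D,p+s*np.array([.919,.393,0]))-[130,215])*7).round(0))
```

```text
[0.63627258 0.27081584 0.08669382] [np.float64(0.00029204791031915884), np.float64(0.00029204791031922574)] [0.56391092 0.24122192 0.09286715] [np.float64(0.0018648187323844537), np.float64(0.0018648187323844314)] 0.07842269770657734 4.514912715779085
0 [ 86. 117.]
-0.079 [292. 128.]
-0.105 [360. 132.]
-0.175 [545. 141.]
-0.2 [611. 145.]
```

View pics/q.png

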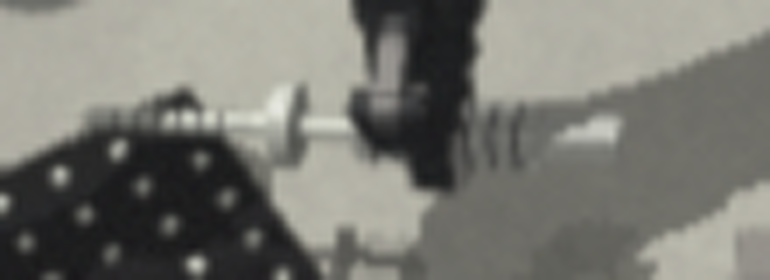

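Run:
```python
from h import *
D=camof(load("pics/side20.npz"));b=load("pics/side20.npz")["image"].astype(float).mean(2)
# bright blob centre per column: subtract local background
for u in list(range(144,168,2))+[174,176,178]:
    col=b[224:242,u];print(u,col.round(0).astype(int))
```

```text
144 [171 171 172 174 175 171 143 123 106  72  46  42  41  41  41  40  39  33]
146 [174 174 175 175 175 171 135 101  87  60  57 114 154 115  54  35  29  28]
148 [174 174 174 174 176 173 147 123 105  73  49  64  61  44  33  28  32  41]
150 [178 177 178 178 172 139 107 112 105  76  47  35  29  28  31  35  71 108]
152 [178 179 180 177 141  88  78  86  92  78  46  32  29  30  31  31  31  36]
154 [179 180 180 170 116  61  88 171 169 111  53  31  29  29  27  26  28  31]
156 [176 177 173 130  74  54 104 185 178 116  56  30  32  36  32  30  29  28]
158 [176 176 176 174 168 129  99 139 142 102  56  33  57 106  93  54  32  28]
160 [179 179 177 177 178 175 174 197 183 126  65  33  32  41  37  30  28  30]
162 [180 178 178 177 176 176 173 197 190 147 116  79  44  33  30  30  28  42]
164 [177 177 176 177 178 178 178 198 193 152 157 140 111  85  55  36  32  29]
166 [177 177 177 176 176 176 182 210 207 163 163 172 145 118 109 105  84  57]
174 [175 174 174 172 171 161 156 171 205 180 141 156 169 175 177 177 175 174]
176 [177 177 176 176 179 177 176 181 210 185 150 164 174 176 174 174 175 178]
178 [174 175 176 176 176 175 170 175 208 187 151 160 172 175 175 174 175 177]
```

Run:
```python
from h import *
print(ctrl.hand_in());o=ctrl.get_obs();print(o["clock"],o["position"],o["grip_width"],o["wrist_force"])
```

```text
the job is handed in; nothing more can be done
None
the job is handed in; nothing more can be done
```

I took the gauge from its cradle, put it fully down the guide tube, drew it out, and handed in with it held level under the lens. I did this at about 21.7 s of the 48 s allowed; no verdict was reported.

- **Tilting it for the tube:** The moves can't tilt the tool, so I gripped the gauge at 20 N and let the tube mouth turn it in the fingers to about 35° as I raised the hand.
- **Insertion:** The bore was almost force-free. The wrist force rose to about 10 N when the collar stopped, and the picture shows the collar on the rim.
- **Drawing out:** I pulled it back along the bore until the tip was about 45 mm clear of the mouth.
- **Levelling it again:** I pressed it back into the cradle slots without letting go, which gave up to 19 N of wrist force, then gripped it at 50 N and lifted.
- **Final pose from the two fixed cameras:** The tip is at (0.636, 0.271, 0.087). My estimate of the reading point is (0.637, 0.270, 0.0885). The arm was still.

Three checks disagreed:

- **Level:** The rod's slope in the side view suggests the tip is about 1–2° down. A rougher fix using the collar gave 4.5°, close to the 5° limit, but its rays missed each other by about 2 mm, so I trusted the slope.
- **Reading point:** The side view put the plate's corners about 4 mm away from the scene view, though the lens outline matched in both.
- **Tip height:** The height worked out from the hand's pose came out about 3 mm above the camera value.

I saw nothing on the bench shifted, but I did not measure the bystanders again at the end.

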